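Load the brooch inspection carousel and set its viewing screen

ROBOT

A 7-joint arm with a two-finger parallel gripper is mounted at the origin on the work surface. World frame = base frame: x ahead of the robot, y to its left, z up, the work surface at z = 0. Lengths are in m, angles in rad, forces in N, time in s.
With the tool pointing down it reaches from about 0.425 to 0.925 m from the base axis. Payload 6.8 kg.
Tool frame: the origin (TCP) lies midway between the tips of the shut fingers; the grasp point (between the pads) lies 19 mm behind it; z points along the fingers, y is the line along which they close (so a half turn about z gives the same grasp; the last joint's range is limited). The gripper opens to 85 mm and grips with 20 to 120 N. Pads are 22 mm wide; open, the fingers measure 114 mm over their backs; the gripper's body (76 mm by 85 mm) begins 54 mm behind the grasp point. The pads swing forward as they close: fully open they stand 13 mm farther back than shut.
Start: joints at [1.166, 0.477, 0.022, 1.555, -0.011, 1.109, -0.083], TCP at [0.197, -0.646, 0.231] pointing down, gripper open.
Joint ranges: [-2.96, 2.96], [-0.34, 2.1], [-1.41, 1.46], [0.24, 2.44], [-1.37, 4.51], [0.17, 1.92], [-2.96, 2.96]. Speed limits (rad/s): [2.39, 2.39, 3.14, 3.14, 3.14, 3.14, 3.14].

INTERFACE

Orientations are given as a 3x3 rotation matrix whose columns are the frame's x, y, z axes.
In Python, from bench import monitor, viewer, close_job gives the robot as it stands.
- The arm moves only by the tool play_rows, never from a script. Its argument "series" is a list of rows, each an object with "grip": the closure, from 0 (fully open) to 1 (shut); "slide": the shift along the tool's x, y, z each as a share of 5 cm, from -1 to 1, a list of three; "angular": the turn, a rotation vector about the tool's x, y, z each as a share of 0.1 rad, from -1 to 1, a list of three. In form: [{"grip": grip, "slide": [tx, ty, tz], "angular": [rx, ry, rz]}, ...]. A call has 1 to 8 rows; each row shifts and turns the commanded pose from where the row before left it, along the tool's axes as they then stand; what a row does not reach is not made up. A row lasts 1/8 s, in which the tool goes at most 62.5 mm and 10.7 degrees, less where a joint would pass 70% of its speed; a pose out of reach is approached as far as the arm can. A call with a number of a shift or a turn outside -1 to 1 is refused whole. A call with a gripper value outside its range is refused whole. The fingers move at their own pace and stop on an object; the grip force is fixed at half the most. Time passes only in rows, so rows that do not move let the fingers close. It gives the time, the measured TCP pose, the force, the opening and the grip force at its end, in the units of the state.
- monitor.get_obs(): the state, without advancing time (a new reading comes with each control period).
- viewer.snapshot(name): name is "side" or "top" or "wrist"; returns the picture (400x640x3 uint8, red, green, blue); there is no depth.
- viewer.camera_info(name): a dict with "intrinsics" (3x3 intrinsics, pixels), "k1" (the pictures are not rectified: a ray, as slopes to the right and down, at radius r is drawn at 1 + k1 r^2 times it, then the intrinsics apply), "pose" (4x4, takes a point from camera to world coordinates); the wrist camera has in their place "tool_from_camera" (4x4, takes a point from camera to tool coordinates, whose origin is the TCP and whose axes are the flange's). Camera axes: x right, y down, z forward; pixel columns grow to the right and rows downward; lengths in m; the calibration is good to about 2 mm. A picture is of the moment at which its call begins: read the wrist's pose just before it. camera_info takes no time and is no camera call.
- close_job(): hands the job in; it is judged then, once.
The state is a dict: "time": time; "q": joint angles; "qd": joint speeds; "joint_efforts": joint torques, N m; "tcp_pos": TCP position; "orientation": TCP orientation; "ft_force": force on the tool from outside, world axes, zero at the start; "ft_torque": the same for the moment, N m; "opening": finger opening in m; "gripper_force": force on a finger pad.
Only numpy, scipy, OpenCV 4.12 (cv2) and the standard library are available. Lean on these libraries where they do the work, as an engineer would, in place of code of your own. Each camera call takes 0.05 s, during which the arm holds its last target. There are 200 camera calls.

TASK

Raise the inspection viewer's screen to 60 degrees, then push the carousel one detent on, the way its red arrows point. Then take the finished piece (green stem) off and stand it in the blue tray, and stand every waiting piece in a nest of its own, choosing the nests so that one of these pieces will come to rest in front of the lens when, last of all, you push the carousel one more detent on. Do not disturb the jar, the pliers or the graver.

Things in the scene. Friction and masses are not known exactly. Their poses are not given: they have to be found in the camera images.
- piece0_mid (a point): a waiting piece, one of two to four (None if absent): upright stub 55 mm tall, 0.17 kg, bottom-heavy: dark steel base disc 46 mm wide, 8 thick; stem 30 mm wide up to 51 mm; head a silver brooch 28 mm wide, 4 thick. Point on the axis 32 mm above the underside; z is the stub axis. Brown wooden stem. Starts on the bench to the right of the carousel
- piece1_mid (a point): a waiting piece, one of two to four (None if absent): upright stub 55 mm tall, 0.17 kg, bottom-heavy: dark steel base disc 46 mm wide, 8 thick; stem 30 mm wide up to 51 mm; head a silver brooch 28 mm wide, 4 thick. Point on the axis 32 mm above the underside; z is the stub axis. Brown wooden stem. Starts on the bench to the right of the carousel
- piece2_mid (a point): a waiting piece, one of two to four (None if absent): upright stub 55 mm tall, 0.17 kg, bottom-heavy: dark steel base disc 46 mm wide, 8 thick; stem 30 mm wide up to 51 mm; head a silver brooch 28 mm wide, 4 thick. Point on the axis 32 mm above the underside; z is the stub axis. Brown wooden stem. Starts on the bench to the right of the carousel
- piece3_mid (a point): a waiting piece, one of two to four (None if absent): upright stub 55 mm tall, 0.17 kg, bottom-heavy: dark steel base disc 46 mm wide, 8 thick; stem 30 mm wide up to 51 mm; head a silver brooch 28 mm wide, 4 thick. Point on the axis 32 mm above the underside; z is the stub axis. Brown wooden stem. Starts on the bench to the right of the carousel
- done_mid (a point): the finished piece: upright stub 55 mm tall, 0.17 kg, bottom-heavy: dark steel base disc 46 mm wide, 8 thick; stem 30 mm wide up to 51 mm; head a gold-coloured brooch 28 mm wide, 4 thick. Point on the axis 32 mm above the underside; z is the stub axis. Green stem. Starts in the nest before the lens (nest0)
- tray: shallow loose blue tray, 110 x 110 mm outside, wall 4 mm thick, 14 mm high, floor 4 mm thick, 0.5 kg, on the left of the bench; origin at the centre of its underside
- carousel_base: grey fixed foot of the carousel on the bench, 170 mm across; origin on the turning axis at bench height. A small green block at bench level marks the side that faces the lens (its own +y side)
- carousel (a joint): carousel angle, 0 at the start, growing anticlockwise from above (the way the red arrows point); detents every quarter turn (0, 1.571, 3.142 ..) draw it in from about 0.3 rad either side and hold it within about 0.06; about 4 N at a post turns it; a stop just behind 0 bars the other way. Deck: aluminium disc 220 mm wide, top 36 mm above the bench
- hub (a point): centre of the carousel's deck, on the turning axis, at deck height; turns with the deck
- view_spot (a point): fixed point at deck height in front of the viewer's lens: the centre of whichever nest stops there, 70 mm from the turning axis
- nest0 (a point): centre of the floor of a nest on the deck (in front of the lens at the start, holding the finished piece): a square pocket 56 mm inside, with a brass rim 6 mm high and 3 mm thick and a black floor; 70 mm from the turning axis, the four are 90 degrees apart; square to the radius
- nest1 (a point): centre of the floor of a nest on the deck (the next to come before the lens after one quarter turn): a square pocket 56 mm inside, with a brass rim 6 mm high and 3 mm thick and a black floor; 70 mm from the turning axis, the four are 90 degrees apart; square to the radius
- nest2 (a point): centre of the floor of a nest on the deck (comes before the lens after two quarter turns): a square pocket 56 mm inside, with a brass rim 6 mm high and 3 mm thick and a black floor; 70 mm from the turning axis, the four are 90 degrees apart; square to the radius
- nest3 (a point): centre of the floor of a nest on the deck (comes before the lens after three quarter turns): a square pocket 56 mm inside, with a brass rim 6 mm high and 3 mm thick and a black floor; 70 mm from the turning axis, the four are 90 degrees apart; square to the radius
- post0 (a point): upright steel post of 12 mm diameter on the deck, for pushing the carousel round; it stands half-way in angle between two nests, 98 mm from the turning axis, 55 mm tall above the deck; the point is on its axis 40 mm above the deck (15 mm below its top)
- post1 (a point): upright steel post of 12 mm diameter on the deck, for pushing the carousel round; it stands half-way in angle between two nests, 98 mm from the turning axis, 55 mm tall above the deck; the point is on its axis 40 mm above the deck (15 mm below its top)
- post2 (a point): upright steel post of 12 mm diameter on the deck, for pushing the carousel round; it stands half-way in angle between two nests, 98 mm from the turning axis, 55 mm tall above the deck; the point is on its axis 40 mm above the deck (15 mm below its top)
- post3 (a point): upright steel post of 12 mm diameter on the deck, for pushing the carousel round; it stands half-way in angle between two nests, 98 mm from the turning axis, 55 mm tall above the deck; the point is on its axis 40 mm above the deck (15 mm below its top)
- screen (a joint): angle of the viewer's fold-up screen, 0 flat, growing as its near edge rises (60 degrees = 1.047: the green tick on the quadrant at the viewer's left side; white ticks 30 and 90); stiff hinge, stays where left, about 4 N at the tab raises it; stop at 1.75. Viewer: fixed grey box 160 x 190 x 48 mm left of the carousel, lens facing the carousel
- screen_tab (a point): middle of the orange pull tab, 28 mm wide along the hinge direction, 10 mm thick, sticking out 42 mm from the middle of the screen's free (near) edge; 186 mm from the hinge axis, 26 mm out from the edge of the screen; pinched by its two side faces it can turn between the fingers as the screen rises
- screen_hinge (a point): middle of the screen's hinge axis, at the viewer's far edge, 55 mm above the bench; its frame turns with the screen, the y axis is the hinge axis and -x points along the screen to the tab
- jar: bystander: amber glass jar with steel cap, 52 mm across, 70 mm tall, origin at its underside; leave alone
- pliers: bystander: red-handled pliers lying flat, about 145 mm long, 10 mm high, origin at the pivot; leave alone
- graver: bystander: graver with a wooden grip 30 x 30 x 26 mm and a 75 mm blade, lying on the bench, origin under its grip; leave alone
Not all that is in view belongs to the job. Of the things like the tray, leave any that is orange; of the rest the larger one is meant.

How it is judged:
By the outcome, as a careful person would: the job done as asked, in the order asked, and still so for the second after the job is handed in, with the robot touching nothing.
Of piece0, piece1, piece2, piece3 only 2 to 4 are there at a start; the rules pass over those that are not, and their reading is None.
At some moment in a run one of piece0, piece1, piece2, piece3 may be knocked a few centimetres aside while the robot is not near it.
Once in a run the grip may slacken for a moment while it holds something.
It also fails if it takes over 210 s, if anything falls off the work surface, if the arm or the gripper's body presses on something with over 40 N, if the wrist force passes 120 N, or if a joint passes its speed limit or range.

## Working session

There is one attempt and no reset: what is moved stays moved. The work goes in short steps, Python scripts to look and compute and a tool call to move; the robot and the scene stay as the last step left them, time stands still between calls to the robot, and variables do not carry over. Pictures are saved under pics/ and viewed, at most 14 in all, crops included, and the job is handed in when it is done.

Besides the shell and the picture viewer there is one more tool, called in YAML: its name, and indented under it one key for each argument. play_rows: Moves the arm, as the interface text tells. Its arguments: {"type":"object","properties":{"series":{"type":"array","items":{"type":"object","properties":{"grip":{"type":"number"},"slide":{"type":"array","items":{"type":"number","minimum":-1,"maximum":1}},"angular":{"type":"array","items":{"type":"number","minimum":-1,"maximum":1}}}}}},"required":["series"]}

```bash
ls; mkdir -p pics; python3 - <<'E'
from bench import monitor, viewer
import cv2, numpy as np
np.set_printoptions(precision=4,suppress=True)
print(monitor.get_obs())
for n in ("side","top","wrist"):
    print(n,viewer.camera_info(n))
for n in ("side","top"):
    cv2.imwrite(f"pics/{n}0.png",viewer.snapshot(n)[:,:,::-1])
E
```

```text
pics
{'time': 0.0, 'q': array([ 1.1659,  0.4778,  0.0223,  1.5564, -0.0115,  1.1093, -0.0831]), 'qd': array([-0.0016,  0.0002, -0.0004,  0.0008, -0.0004, -0.0024,  0.0005]), 'joint_efforts': array([  0.    , -59.6446,   1.6081, -28.1198,   0.0125,   0.0094,
        -0.    ]), 'tcp_pos': array([ 0.1972, -0.6449,  0.2303]), 'orientation': array([[ 0.9563,  0.2925, -0.0006],
       [ 0.2925, -0.9563,  0.0017],
       [-0.0001, -0.0018, -1.    ]]), 'ft_force': array([-0.1181, -0.2734,  0.0315]), 'ft_torque': array([-0.0193,  0.01  ,  0.0046]), 'gripper_force': 0.0, 'opening': 0.08523138950895416}
side {'intrinsics': array([[375.9276,   0.    , 327.3704],
       [  0.    , 375.9276, 199.1468],
       [  0.    ,   0.    ,   1.    ]]), 'k1': -0.07742974241724623, 'pose': array([[-0.8136, -0.3868,  0.434 ,  0.0668],
       [-0.5812,  0.5264, -0.6206,  0.624 ],
       [ 0.0116, -0.7572, -0.6531,  0.696 ],
       [ 0.    ,  0.    ,  0.    ,  1.    ]])}
top {'intrinsics': array([[466.0196,   0.    , 320.047 ],
       [  0.    , 466.0196, 201.1075],
       [  0.    ,   0.    ,   1.    ]]), 'k1': 0.005821092298357272, 'pose': array([[-0.0111, -0.9965,  0.0823,  0.3667],
       [-0.9995,  0.0134,  0.0273,  0.0263],
       [-0.0283, -0.082 , -0.9962,  1.3804],
       [ 0.    ,  0.    ,  0.    ,  1.    ]])}
wrist {'intrinsics': array([[300.9663,   0.    , 318.4521],
       [  0.    , 300.9663, 202.0276],
       [  0.    ,   0.    ,   1.    ]]), 'k1': -0.03917132180326335, 'tool_from_camera': array([[-0.0005, -0.9518, -0.3067,  0.0794],
       [ 1.    , -0.0005, -0.0002, -0.0013],
       [-0.    , -0.3067,  0.9518, -0.1425],
       [ 0.    ,  0.    ,  0.    ,  1.    ]])}
```

View pics/top0.png

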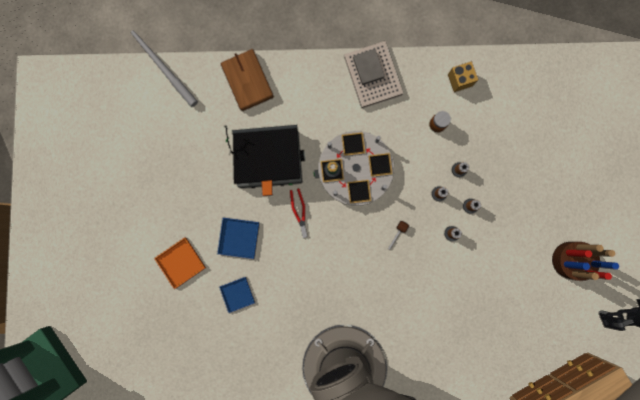

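View pics/side0.png

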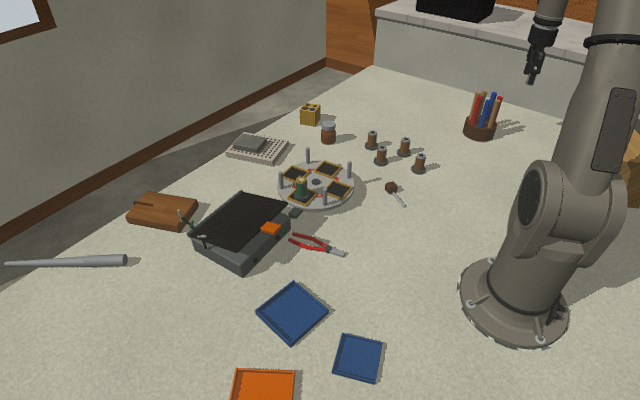

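Top view: waiting pieces at (461,169), (440,194), (472,206), (453,233). Green/gold piece at (333,170). Tray candidates: large blue (239,238), which I take; small blue (237,295), not taken; orange (181,263), not taken. The tab is at (267,188). Next I check these in an enlarged crop.

```bash
cat > h.py <<'E'
from bench import monitor, viewer, close_job
import cv2, numpy as np
np.set_printoptions(precision=4,suppress=True)
def cam(n):
    c=viewer.camera_info(n)
    if n=="wrist":
        o=monitor.get_obs(); T=np.eye(4); T[:3,:3]=o["orientation"]; T[:3,3]=o["tcp_pos"]
        P=T@c["tool_from_camera"]
    else: P=c["pose"]
    return c["intrinsics"],np.array([c["k1"],0,0,0,0.]),P
def pt(c,uv,z):
    K,d,P=c
    x=cv2.undistortPoints(np.array([[uv]],float),K,d)[0,0]
    r=P[:3,:3]@np.array([x[0],x[1],1]); return P[:3,3]+r*(z-P[2,3])/r[2]
def proj(c,X):
    K,d,P=c; Pi=np.linalg.inv(P)
    X=np.atleast_2d(np.array(X,float))
    return cv2.projectPoints(X@Pi[:3,:3].T+Pi[:3,3],np.zeros(3),np.zeros(3),K,d)[0][:,0]
def snap(n,f,box=None,s=1):
    c=cam(n); im=viewer.snapshot(n)[:,:,::-1]
    o=im if box is None else im[box[1]:box[3],box[0]:box[2]]
    cv2.imwrite(f"pics/{f}.png",cv2.resize(o,None,fx=s,fy=s,interpolation=cv2.INTER_CUBIC)); return c,im
def delta(target,psi=None):
    """shift in tool axes (m) to target with the present orientation; psi: world heading of the tool x axis, pointing down"""
    o=monitor.get_obs(); R=o["orientation"]; d=np.array(target)-o["tcp_pos"]
    print("t",round(o["time"],2),"tcp",o["tcp_pos"],"psi",np.arctan2(R[1,0],R[0,0]),"tilt",R[2,:2],"F",o["ft_force"],"open",o["opening"])
    print("slide units(sum)",R.T@d/0.05)
E
python3 - <<'E'
from h import *
c,im=snap("top","top1",(220,120,500,260),2.85)
E
```

```text
(no output)
```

View pics/top1.png

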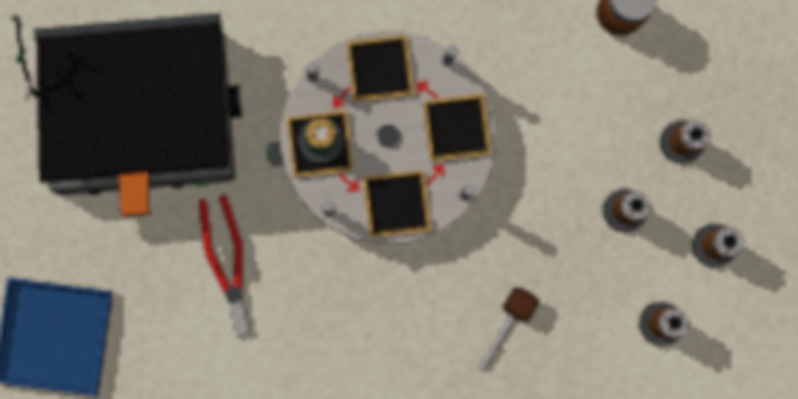

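The crop confirms the choices: carousel centre at crop (389,136), red arrows anticlockwise, tab at (134,193), and piece heads at (693,134), (636,204), (727,241), (671,323).

```bash
python3 - <<'E'
from h import *
c=cam("top")
f=lambda x,y:((x+.5)/2.85-.5+220,(y+.5)/2.85-.5+120)
for n,p,z in [("hub",(389,136),.036),("nL",(320,143),.042),("nT",(380,68),.042),("nR",(457,127),.042),("nB",(397,205),.042),("head",(320,132),.055+.036),("p0",(693,134),.055),("p1",(636,204),.055),("p2",(727,241),.055),("p3",(671,323),.055),("tab",(134,195),.06),("tabtip",(134,213),.06),("scrL",(40,182),.055),("scrR",(232,178),.055),("scrTL",(37,28),.055),("scrTR",(219,14),.055),
 ("postTL",(313,70),.091),("postTR",(450,52),.091),("postBR",(467,190),.091),("postBL",(329,209),.091),("pl tip",(238,333),.01),("pl end",(203,200),.01),("pl end2",(224,197),.01)]:
    print(n,pt(c,f(*p),z))
for n,p in [("tray TL",(223,219)),("TR",(261,221)),("BR",(257,259)),("BL",(218,256))]: print(n,pt(c,p,.014))
o=monitor.get_obs();print(o["tcp_pos"])
E
```

```text
hub [ 0.5747 -0.043   0.036 ]
nL [0.5677 0.0275 0.042 ]
nT [ 0.6439 -0.0347  0.042 ]
nR [ 0.5819 -0.1116  0.042 ]
nB [ 0.5033 -0.0495  0.042 ]
head [0.5712 0.0273 0.091 ]
p0 [ 0.569  -0.3449  0.055 ]
p1 [ 0.4996 -0.2862  0.055 ]
p2 [ 0.4615 -0.3744  0.055 ]
p3 [ 0.381  -0.3166  0.055 ]
tab [0.5152 0.2147 0.06  ]
tabtip [0.4971 0.2147 0.06  ]
scrL [0.5303 0.3106 0.055 ]
scrR [0.5316 0.1164 0.055 ]
scrTL [0.6884 0.3143 0.055 ]
scrTR [0.6996 0.1284 0.055 ]
postTL [0.6329 0.0334 0.091 ]
postTR [ 0.6485 -0.1013  0.091 ]
postBR [ 0.512  -0.1149  0.091 ]
postBL [0.4953 0.0195 0.091 ]
pl tip [0.3763 0.1146 0.01  ]
pl end [0.5146 0.1499 0.01  ]
pl end2 [0.5174 0.128  0.01  ]
tray TL [0.4305 0.3508 0.014 ]
TR [0.4232 0.2382 0.014 ]
BR [0.3123 0.25   0.014 ]
BL [0.3222 0.3648 0.014 ]
[ 0.1973 -0.6451  0.2305]
```

play_rows:
  series:
    - {"grip": 0,"slide": [0.9,-0.52,-0.05],"angular": [0,0,0]}
    - {"grip": 0,"slide": [0.9,-0.52,-0.05],"angular": [0,0,0]}
    - {"grip": 0,"slide": [0.9,-0.52,-0.05],"angular": [0,0,0]}
    - {"grip": 0,"slide": [0.9,-0.52,-0.05],"angular": [0,0,0]}
    - {"grip": 0,"slide": [0.9,-0.52,-0.05],"angular": [0,0,0]}
    - {"grip": 0,"slide": [0.9,-0.52,-0.05],"angular": [0,0,0]}
    - {"grip": 0,"slide": [0.9,-0.52,-0.05],"angular": [0,0,0]}
    - {"grip": 0,"slide": [0.9,-0.52,-0.05],"angular": [0,0,0]}

```text
time: 1.15
tcp_pos: [0.4817, -0.3399, 0.2513]
orientation: [[0.956, 0.292, -0.0], [0.292, -0.956, 0.0], [-0.0, -0.0, -1.0]]
ft_force: [1.3, -0.7, 0.5]
opening: 0.0855
gripper_force: 0.0
```

```bash
python3 - <<'E'
from h import *
c,im=snap("wrist","w0")
delta((.513,.215,.25))
print(proj(c,[[.569,-.345,.055],[.4996,-.286,.055],[.4615,-.374,.055],[.381,-.317,.055]]))
E
```

```text
t 1.2 tcp [ 0.4879 -0.3323  0.2517] psi 0.30650510267461256 tilt [ 0.0048 -0.0026] F [4.0878 4.5399 0.5153] open 0.08546972014083085
slide units(sum) [  3.7816 -10.2843   0.0783]
[[348.0153 102.9017]
 [278.3547 148.8248]
 [342.2229 201.597 ]
 [278.3891 247.735 ]]
```

View pics/w0.png

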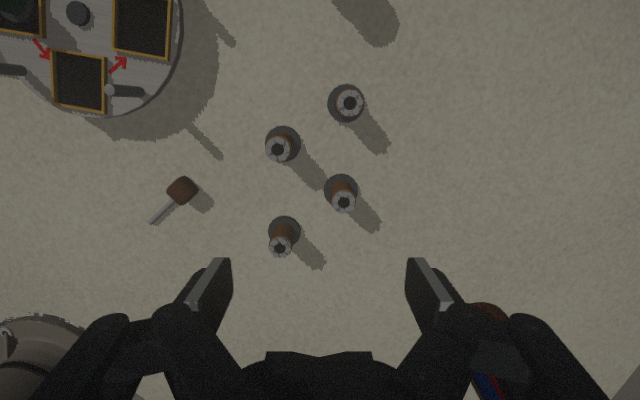

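The wrist view has the heads at (349,103), (278,149), (343,201), (280,247), within 2 px of predicted. Now I go to the tab.

play_rows:
  series:
    - {"grip": 0,"slide": [0.36,-0.98,0],"angular": [0,0,0]}
    - {"grip": 0,"slide": [0.36,-0.98,0],"angular": [0,0,0]}
    - {"grip": 0,"slide": [0.36,-0.98,0],"angular": [0,0,0]}
    - {"grip": 0,"slide": [0.36,-0.98,0],"angular": [0,0,0]}
    - {"grip": 0,"slide": [0.36,-0.98,0],"angular": [0,0,0]}
    - {"grip": 0,"slide": [0.36,-0.98,0],"angular": [0,0,0]}
    - {"grip": 0,"slide": [0.36,-0.98,0],"angular": [0,0,0]}
    - {"grip": 0,"slide": [0.36,-0.98,0],"angular": [0,0,0]}

```text
time: 2.2
tcp_pos: [0.5037, 0.077, 0.2513]
orientation: [[0.956, 0.292, 0.0], [0.292, -0.956, -0.0], [0.0, 0.0, -1.0]]
ft_force: [0.6, 0.6, -0.1]
opening: 0.0857
gripper_force: 0.0
```

play_rows:
  series:
    - {"grip": 0,"slide": [0.36,-0.9,0],"angular": [0,0,0]}
    - {"grip": 0,"slide": [0.36,-0.9,0.5],"angular": [0,0,0]}
    - {"grip": 0,"slide": [0,0,0.5],"angular": [0,0,0.7]}
    - {"grip": 0,"slide": [0,0,0.5],"angular": [0,0,0.7]}
    - {"grip": 0,"slide": [0,0,0],"angular": [0,0,0.7]}
    - {"grip": 0,"slide": [0,0,0],"angular": [0,0,0]}
    - {"grip": 0,"slide": [0,0,0],"angular": [0,0,0]}

```text
time: 3.08
tcp_pos: [0.5123, 0.1722, 0.1766]
orientation: [[0.996, 0.088, 0.001], [0.088, -0.996, 0.0], [0.001, -0.0, -1.0]]
ft_force: [0.1, -0.1, 0.4]
opening: 0.0851
gripper_force: 0.0
```

```bash
python3 - <<'E'
from h import *
c,im=snap("wrist","w1")
delta((.513,.215,.10))
print(proj(c,[[.513,.215,.06],[.497,.2147,.06],[.575,-.042,.036]]))
E
```

```text
t 3.12 tcp [0.5123 0.1722 0.1766] psi 0.08777633832895855 tilt [ 0.0006 -0.0001] F [-0.6714  0.2549  0.0277] open 0.0853522548941311
slide units(sum) [ 0.0888 -0.8511  1.5326]
[[272.697  192.7408]
 [272.3083 209.5582]
 [549.0422 146.4895]]
```

View pics/w1.png

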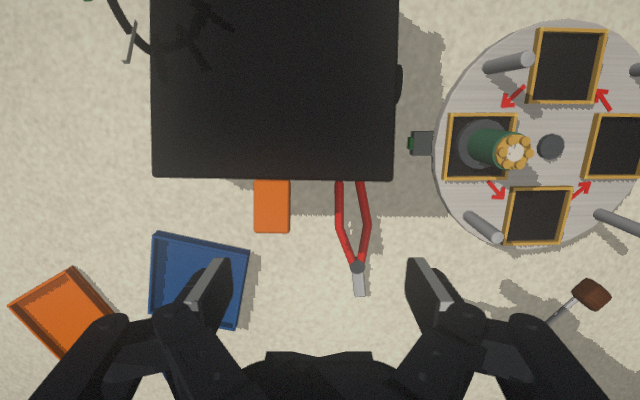

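The wrist view shows the tab at u 254–290, v 180–233, and the screen's near edge from (154,177) to (393,181).

```bash
python3 - <<'E'
from h import *
c=cam("wrist")
a=pt(c,(154,177),.058);b=pt(c,(393,181),.058);print(a,b,np.arctan2(b[0]-a[0],-(b[1]-a[1])))
for p in [(254,180),(290,180),(254,232),(290,232),(272,206)]: print(pt(c,p,.060))
h=pt(c,(551,147),.036);n=[pt(c,p,.042) for p in [(480,146),(567,66),(538,216)]]
print("hub",h,n)
E
```

```text
[0.5179 0.3226 0.058 ] [0.5327 0.1086 0.058 ] 0.06916706211844358
[0.5233 0.232  0.06  ]
[0.5261 0.2002 0.06  ]
[0.4732 0.2309 0.06  ]
[0.4762 0.1973 0.06  ]
[0.5004 0.2151 0.06  ]
hub [ 0.5747 -0.0442  0.036 ] [array([0.5693, 0.0289, 0.042 ]), array([ 0.6453, -0.0325,  0.042 ]), array([ 0.5066, -0.0481,  0.042 ])]
```

The tab spans 32 mm where 28 is expected, so it sits higher than flat. I triangulate it.

```bash
python3 - <<'E'
from h import *
from scipy.optimize import least_squares
f=lambda x,y:((x+.5)/2.85-.5+220,(y+.5)/2.85-.5+120)
W=cam("wrist");T=cam("top");S=cam("side")
def tri(obs):
    r=lambda X:np.concatenate([(proj(c,X)[0]-p)*w for c,p,w in obs])
    s=least_squares(r,[.5,.2,.07]);return s.x,s.fun
print("tab WT",tri([(W,(272,206),1),(T,f(134,194),1)]))
print("tab WTS",tri([(W,(272,206),1),(T,f(134,194),1),(S,(271,228),1)]))
snap("side","side1",(170,170,330,290),5)
E
```

```text
tab WT (array([0.5123, 0.2105, 0.0942]), array([ 0.0674,  0.0013, -0.2384,  0.0057]))
tab WTS (array([0.5122, 0.2103, 0.0944]), array([ 0.3173,  0.2372, -0.1658,  0.0371, -0.9981,  0.2675]))
```

View pics/side1.png

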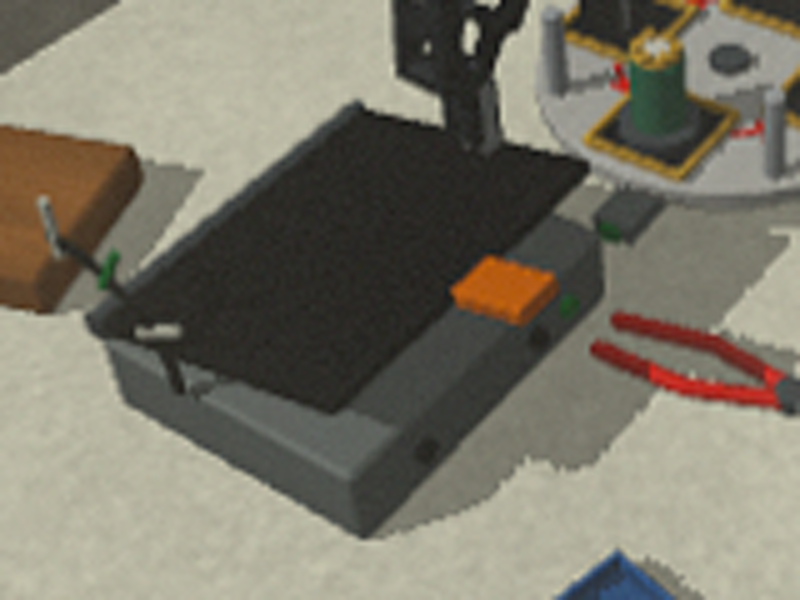

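The side crop shows the screen already standing about 11° up: tab at crop (505,290), clear of the box, quadrant at left. So the tab is near (0.512, 0.2105, 0.089) and the hinge near (0.694, 0.223, 0.055).

play_rows:
  series:
    - {"grip": 0,"slide": [0.07,-0.76,0],"angular": [0,0,0.18]}
    - {"grip": 0,"slide": [0,0,0.3],"angular": [0,0,0]}
    - {"grip": 0,"slide": [0,0,0.5],"angular": [0,0,0]}
    - {"grip": 0,"slide": [0,0,0.5],"angular": [0,0,0]}
    - {"grip": 0,"slide": [0,0,0.5],"angular": [0,0,0]}
    - {"grip": 0,"slide": [0,0,0.35],"angular": [0,0,0]}
    - {"grip": 0,"slide": [0,0,0],"angular": [0,0,0]}
    - {"grip": 0.6,"slide": [0,0,0],"angular": [0,0,0]}

```text
time: 4.18
tcp_pos: [0.5128, 0.2106, 0.0695]
orientation: [[0.998, 0.069, 0.001], [0.069, -0.998, 0.0], [0.001, -0.0, -1.0]]
ft_force: [0.3, 0.1, 0.1]
opening: 0.0696
gripper_force: 0.0
```

play_rows:
  series:
    - {"grip": 1,"slide": [0,0,0],"angular": [0,0,0]}
    - {"grip": 1,"slide": [0,0,0],"angular": [0,0,0]}
    - {"grip": 1,"slide": [0,0,0],"angular": [0,0,0]}
    - {"grip": 1,"slide": [0,0,0],"angular": [0,0,0]}
    - {"grip": 1,"slide": [0,0,0],"angular": [0,0,0]}

```text
time: 4.8
tcp_pos: [0.5124, 0.2092, 0.0688]
orientation: [[0.998, 0.068, 0.0], [0.068, -0.998, -0.002], [-0.0, 0.002, -1.0]]
ft_force: [0.4, -5.7, 1.9]
opening: 0.0273
gripper_force: 58.9
```

```bash
python3 - <<'E'
from h import *
delta((.5123,.2105,.068))
snap("wrist","w2")
E
```

```text
t 4.8 tcp [0.5124 0.2092 0.0688] psi 0.06805151623190805 tilt [-0.0001  0.0015] F [ 0.404  -5.687   1.9408] open 0.027347783778714573
slide units(sum) [-0.0011 -0.0266  0.0165]
```

View pics/w2.png

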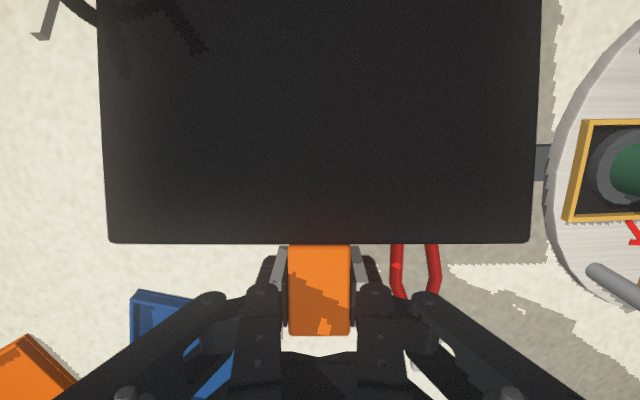

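The tab is pinched with an opening of 27 mm. Now I lift it along the arc.

play_rows:
  series:
    - {"grip": 1,"slide": [0.086,0,-0.36],"angular": [0,0,0]}
    - {"grip": 1,"slide": [0.122,0,-0.35],"angular": [0,0,0]}
    - {"grip": 1,"slide": [0.157,0,-0.337],"angular": [0,0,0]}
    - {"grip": 1,"slide": [0.189,0,-0.32],"angular": [0,0,0]}
    - {"grip": 1,"slide": [0.22,0,-0.3],"angular": [0,0,0]}
    - {"grip": 1,"slide": [0.249,0,-0.276],"angular": [0,0,0]}
    - {"grip": 1,"slide": [0.275,0,-0.25],"angular": [0,0,0]}
    - {"grip": 1,"slide": [0,0,0],"angular": [0,0,0]}

```text
time: 5.85
tcp_pos: [0.5767, 0.2135, 0.1773]
orientation: [[0.998, 0.067, -0.002], [0.067, -0.998, -0.002], [-0.002, 0.002, -1.0]]
ft_force: [1.0, -4.7, -4.6]
opening: 0.0271
gripper_force: 67.8
```

```bash
python3 - <<'E'
from h import *
delta((.605,.217,.197))
snap("side","side2",(170,170,330,290),5)
E
```

```text
t 5.85 tcp [0.5767 0.2135 0.1773] psi 0.06754438810591104 tilt [-0.0023  0.0017] F [ 1.0438 -4.7398 -4.6392] open 0.027103878933412623
slide units(sum) [ 0.5689 -0.0305 -0.3961]
```

View pics/side2.png

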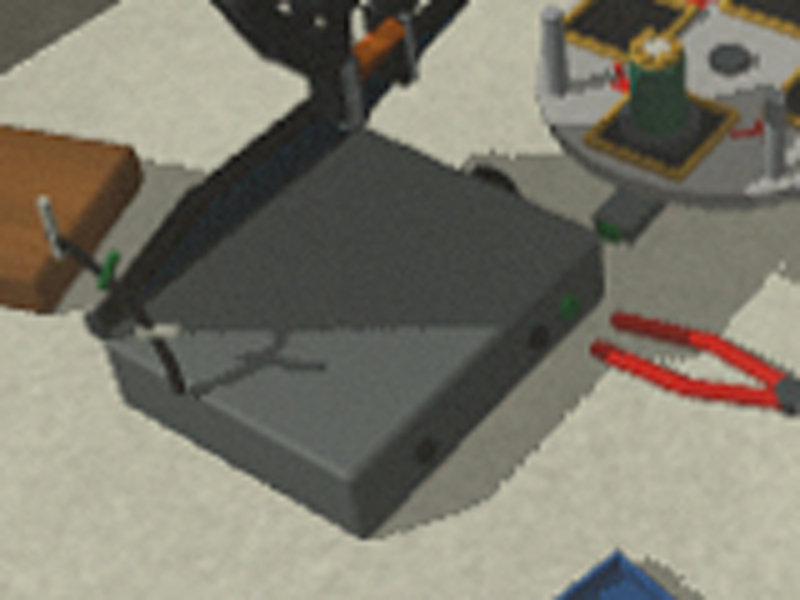

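play_rows:
  series:
    - {"grip": 1,"slide": [0.253,0,-0.192],"angular": [0,0,0]}
    - {"grip": 1,"slide": [0.266,0,-0.17],"angular": [0,0,0]}
    - {"grip": 1,"slide": [0,0,0],"angular": [0,0,0]}
    - {"grip": 1,"slide": [0,0,0],"angular": [0,0,0]}

```text
time: 6.4
tcp_pos: [0.6025, 0.2153, 0.1948]
orientation: [[0.998, 0.068, -0.001], [0.068, -0.998, -0.002], [-0.001, 0.002, -1.0]]
ft_force: [4.6, -4.4, -11.5]
opening: 0.0271
gripper_force: 68.0
```

```bash
python3 - <<'E'
from h import *
delta((.605,.217,.197))
c,a=snap("side","side3")
b=viewer.snapshot("wrist")[:,:,::-1]
a=cv2.resize(a[150:270,170:330],None,fx=4,fy=4,interpolation=cv2.INTER_CUBIC)
cv2.imwrite("pics/s3.png",np.vstack([a[:,:640],b[:120]]))
E
```

```text
t 6.4 tcp [0.6025 0.2153 0.1948] psi 0.06795760562082795 tilt [-0.0007  0.0016] F [  4.5909  -4.3719 -11.4569] open 0.027127126657999188
slide units(sum) [ 0.0512 -0.0306 -0.0437]
```

View pics/s3.png

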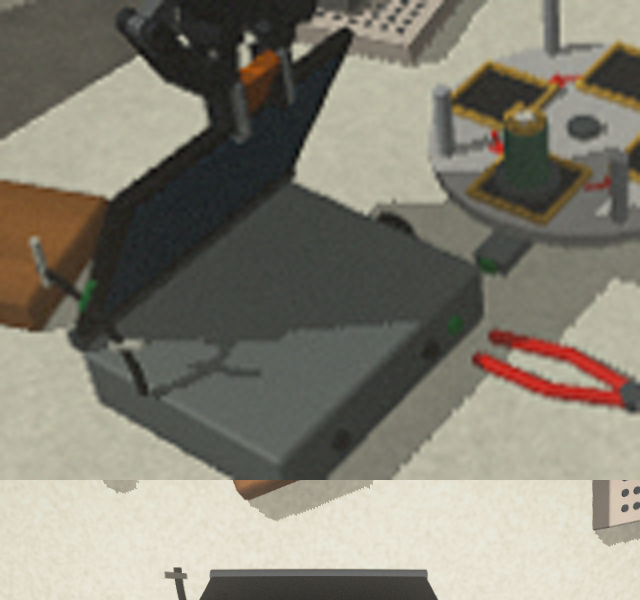

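The screen edge runs just beside the green tick at crop (90,295). I check it numerically with the free corners at crop (115,203) and (350,33).

```bash
python3 - <<'E'
from h import *
from scipy.optimize import least_squares
S=cam("side")
g=lambda x,y:((x+.5)/4-.5+170,(y+.5)/4-.5+150)
obs=np.array([g(115,203),g(350,33),g(82,338)])  # free L, free R, hinge L
ex=np.array([np.cos(.068),np.sin(.068),0]);ey=np.array([-np.sin(.068),np.cos(.068),0]);ez=np.array([0,0,1])
def m(p):
    h=np.array([p[0],p[1],.055]);t=p[2];d=-np.cos(t)*ex+np.sin(t)*ez
    return proj(S,[h+.16*d+.095*ey,h+.16*d-.095*ey,h+.095*ey])
s=least_squares(lambda p:(m(p)-obs).ravel(),[.694,.223,1.0]);print(s.x,s.fun)
o=monitor.get_obs(); tab=o["tcp_pos"]-.02*o["orientation"][:,2]
print("tab",tab,"angle from fitted tab z",np.arcsin((tab[2]-.055)/.186), np.arccos(((np.array([.694,.223,0])-tab)@ex)/.186))
E
```

```text
[0.6876 0.2191 1.0852] [ 0.0206  0.4671  1.1752 -1.8911 -1.2278  0.7702]
tab [0.6026 0.2153 0.2148] angle from fitted tab z 1.0336844570855805 1.0549294439308905
```

The estimates agree on about 1.05 rad. I release, rise and retreat.

play_rows:
  series:
    - {"grip": 0,"slide": [0,0,0],"angular": [0,0,0]}
    - {"grip": 0,"slide": [0,0,0],"angular": [0,0,0]}
    - {"grip": 0,"slide": [0,0,0],"angular": [0,0,0]}
    - {"grip": 0,"slide": [0,0,-0.4],"angular": [0,0,0]}
    - {"grip": 0,"slide": [0,0,-0.7],"angular": [0,0,0]}
    - {"grip": 0,"slide": [-0.4,0,-0.4],"angular": [0,0,0]}
    - {"grip": 0,"slide": [-0.9,0,0],"angular": [0,0,0]}
    - {"grip": 0,"slide": [-0.9,0.3,0],"angular": [0,0,0]}

```text
time: 7.5
tcp_pos: [0.4933, 0.1957, 0.2735]
orientation: [[0.997, 0.071, 0.003], [0.071, -0.997, 0.002], [0.003, -0.002, -1.0]]
ft_force: [-0.4, 0.7, 0.9]
opening: 0.0855
gripper_force: 0.0
```

```bash
python3 - <<'E'
from h import *
from scipy.optimize import least_squares
c,a=snap("side","side4")
a=cv2.resize(a[120:270,170:370],None,fx=4,fy=4,interpolation=cv2.INTER_CUBIC)
cv2.imwrite("pics/s4.png",a)
delta((.5,.04,.15))
E
```

```text
t 7.55 tcp [0.4875 0.1924 0.2725] psi 0.07080572139963112 tilt [-0.0028  0.0025] F [-6.3595 -3.5288 -2.0212] open 0.08524019762350239
slide units(sum) [0.0413 3.0524 2.4569]
```

View pics/s4.png

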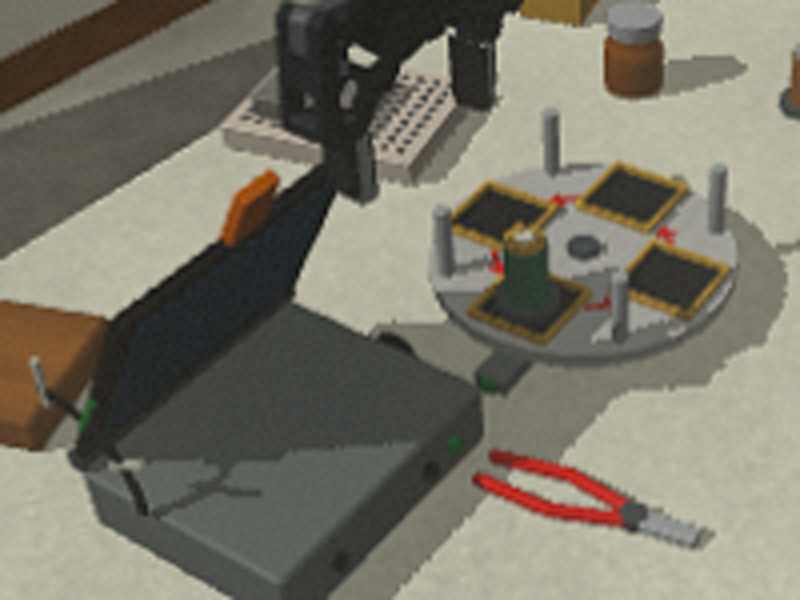

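The screen held at 60°, in line with the green tick. I go above the front-left post.

play_rows:
  series:
    - {"grip": 0.5,"slide": [0,0.8,0.2],"angular": [0,0,0]}
    - {"grip": 0.5,"slide": [0,0.8,0.3],"angular": [0,0,0]}
    - {"grip": 0.5,"slide": [0,0.8,0.3],"angular": [0,0,0]}
    - {"grip": 0.5,"slide": [0,0.6,0.3],"angular": [0,0,0]}
    - {"grip": 0.5,"slide": [0,0,0.3],"angular": [0,0,0.9]}
    - {"grip": 0.5,"slide": [0,0,0.3],"angular": [0,0,1]}
    - {"grip": 0.5,"slide": [0,0,0],"angular": [0,0,1]}
    - {"grip": 0.5,"slide": [0,0,0],"angular": [0,0,1]}

```text
time: 8.55
tcp_pos: [0.5053, 0.0449, 0.1879]
orientation: [[0.948, -0.319, 0.002], [-0.319, -0.948, 0.0], [0.002, -0.001, -1.0]]
ft_force: [0.2, 0.2, -0.5]
opening: 0.0426
gripper_force: 0.0
```

play_rows:
  series:
    - {"grip": 0.5,"slide": [0,0,0],"angular": [0,0,1]}
    - {"grip": 0.5,"slide": [0,0,0],"angular": [0,0,1]}
    - {"grip": 0.5,"slide": [0,0,0],"angular": [0,0,1]}
    - {"grip": 0.5,"slide": [0,0,0],"angular": [0,0,0.65]}
    - {"grip": 0.5,"slide": [0,0,0],"angular": [0,0,0]}
    - {"grip": 0.5,"slide": [0,0,0],"angular": [0,0,0]}

```text
time: 9.3
tcp_pos: [0.5049, 0.0447, 0.1873]
orientation: [[0.775, -0.633, 0.001], [-0.633, -0.775, 0.0], [0.001, -0.001, -1.0]]
ft_force: [-0.2, -0.5, 0.2]
opening: 0.0425
gripper_force: 0.0
```

```bash
python3 - <<'E'
from h import *
delta((.498,.0195,.065))
c,im=snap("wrist","w5")
print(proj(c,[[.498,.0195,.091],[.575,-.043,.036]]))
E
```

```text
t 9.3 tcp [0.5049 0.0447 0.1873] psi -0.6848217124518389 tilt [ 0.0008 -0.0009] F [-0.2099 -0.4715  0.2303] open 0.042478098801049795
slide units(sum) [0.2091 0.4801 2.4453]
[[349.3212 191.1073]
 [346.2666  69.064 ]]
```

View pics/w5.png

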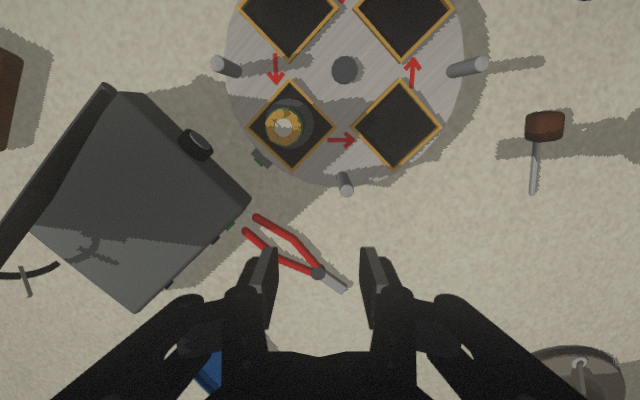

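The post top is at (346,191) and the hub at (344,69), about 2 mm off prediction. I correct and descend around the post.

play_rows:
  series:
    - {"grip": 0.5,"slide": [0.21,0.445,0],"angular": [0,0,0]}
    - {"grip": 0.5,"slide": [0,0,0.5],"angular": [0,0,0]}
    - {"grip": 0.5,"slide": [0,0,0.6],"angular": [0,0,0]}
    - {"grip": 0.5,"slide": [0,0,0.6],"angular": [0,0,0]}
    - {"grip": 0.5,"slide": [0,0,0.5],"angular": [0,0,0]}
    - {"grip": 0.5,"slide": [0,0,0.2],"angular": [0,0,0]}
    - {"grip": 0.72,"slide": [0,0,0],"angular": [0,0,0]}
    - {"grip": 0.72,"slide": [0,0,0],"angular": [0,0,0]}

```text
time: 10.35
tcp_pos: [0.4993, 0.0207, 0.0675]
orientation: [[0.774, -0.634, 0.002], [-0.634, -0.774, 0.0], [0.001, -0.001, -1.0]]
ft_force: [0.3, 0.4, -0.9]
opening: 0.0239
gripper_force: 0.0
```

```bash
python3 - <<'E'
from h import *
delta((.4993,.021,.065))
H=np.array([.576,-.0415]);o=monitor.get_obs();d=o["tcp_pos"][:2]-H
print("r,phi",np.hypot(*d),np.arctan2(d[1],d[0]),o["q"])
E
```

```text
t 10.35 tcp [0.4993 0.0207 0.0675] psi -0.6862012819322452 tilt [ 0.0012 -0.0012] F [ 0.2608  0.4113 -0.9324] open 0.02389991262110737
slide units(sum) [-0.004  -0.0045  0.0497]
r,phi 0.09874209140752226 2.460156646284312 [-0.0254  0.4303 -0.1712  2.0937  0.122   0.6249 -2.5372]
```

play_rows:
  series:
    - {"grip": 0.72,"slide": [0.01,0.197,0],"angular": [0,0,-1]}
    - {"grip": 0.72,"slide": [0.01,0.197,0],"angular": [0,0,-1]}
    - {"grip": 0.72,"slide": [0.01,0.197,0],"angular": [0,0,-1]}
    - {"grip": 0.72,"slide": [0.01,0.197,0],"angular": [0,0,-1]}
    - {"grip": 0.72,"slide": [0.01,0.197,0],"angular": [0,0,-1]}
    - {"grip": 0.72,"slide": [0.01,0.197,0],"angular": [0,0,-1]}
    - {"grip": 0.72,"slide": [0.01,0.197,0],"angular": [0,0,-1]}
    - {"grip": 0.72,"slide": [0.01,0.197,0],"angular": [0,0,-1]}

```text
time: 11.35
tcp_pos: [0.4775, -0.0527, 0.0678]
orientation: [[0.993, 0.118, 0.002], [0.118, -0.993, 0.0], [0.002, -0.0, -1.0]]
ft_force: [0.8, 1.4, 0.9]
opening: 0.0239
gripper_force: 0.9
```

```bash
python3 - <<'E'
from h import *
H=np.array([.576,-.0415]);o=monitor.get_obs();d=o["tcp_pos"][:2]-H
print("r,phi",np.hypot(*d),np.arctan2(d[1],d[0])%6.283,o["tcp_pos"],o["ft_force"],o["q"][6])
E
```

```text
r,phi 0.09914617705463698 3.2543347204528614 [ 0.4775 -0.0527  0.0678] [0.8048 1.3519 0.949 ] -1.7072135424997137
```

play_rows:
  series:
    - {"grip": 0.72,"slide": [0.01,0.197,0],"angular": [0,0,-1]}
    - {"grip": 0.72,"slide": [0.01,0.197,0],"angular": [0,0,-1]}
    - {"grip": 0.72,"slide": [0.01,0.197,0],"angular": [0,0,-1]}
    - {"grip": 0.72,"slide": [0.01,0.197,0],"angular": [0,0,-1]}
    - {"grip": 0.72,"slide": [0.01,0.197,0],"angular": [0,0,-1]}
    - {"grip": 0.72,"slide": [0.01,0.197,0],"angular": [0,0,-1]}
    - {"grip": 0.72,"slide": [0.01,0.197,0],"angular": [0,0,-1]}
    - {"grip": 0.72,"slide": [0.01,0.197,0],"angular": [0,0,-1]}

```text
time: 12.35
tcp_pos: [0.5155, -0.1208, 0.0677]
orientation: [[0.609, 0.794, 0.002], [0.794, -0.609, -0.001], [0.0, 0.002, -1.0]]
ft_force: [0.0, 0.8, -0.0]
opening: 0.0235
gripper_force: 0.0
```

play_rows:
  series:
    - {"grip": 0.72,"slide": [0,0,0],"angular": [0,0,0]}
    - {"grip": 0.5,"slide": [0,0,0],"angular": [0,0,0]}
    - {"grip": 0.4,"slide": [0,0,0],"angular": [0,0,0]}
    - {"grip": 0.4,"slide": [0,0,-0.5],"angular": [0,0,0]}
    - {"grip": 0.4,"slide": [0,0,-0.9],"angular": [0,0,0]}
    - {"grip": 0.4,"slide": [0,0,-0.9],"angular": [0,0,0]}
    - {"grip": 0.2,"slide": [0,0,-0.3],"angular": [0,0,0]}
    - {"grip": 0.2,"slide": [0,0,0],"angular": [0,0,0]}

```text
time: 13.35
tcp_pos: [0.5149, -0.12, 0.1971]
orientation: [[0.611, 0.792, 0.001], [0.792, -0.611, -0.001], [0.0, 0.002, -1.0]]
ft_force: [-0.4, 0.7, -0.3]
opening: 0.0682
gripper_force: 0.0
```

```bash
python3 - <<'E'
from h import *
delta((.505,-.0495,.15))
c,im=snap("top","top2")
a=cv2.resize(im[120:260,220:500],None,fx=2.85,fy=2.85,interpolation=cv2.INTER_CUBIC)
c,w=snap("wrist","w6")
cv2.imwrite("pics/t2.png",np.vstack([a[:,:640],w[:200]]))
H=[.576,-.0415];b=.1
print("nests pred px wrist",proj(c,[[H[0],H[1],.036]]+[[H[0]+.07*np.cos(t),H[1]+.07*np.sin(t),.036] for t in np.pi/2+b+np.arange(4)*np.pi/2]))
print(monitor.get_obs()["q"])
E
```

```text
t 13.35 tcp [ 0.5149 -0.12    0.1971] psi 0.9134191029063339 tilt [0.0002 0.0017] F [-0.435   0.6924 -0.2581] open 0.06819093697639221
slide units(sum) [ 0.9953 -1.02    0.9408]
nests pred px wrist [[320.2137  83.2683]
 [266.7011  23.563 ]
 [268.6659 135.1816]
 [368.7036 137.9852]
 [376.7734  26.9601]]
[ 0.6252  0.3414 -0.6228  1.9099  0.2394  0.9666 -0.7652]
```

View pics/t2.png

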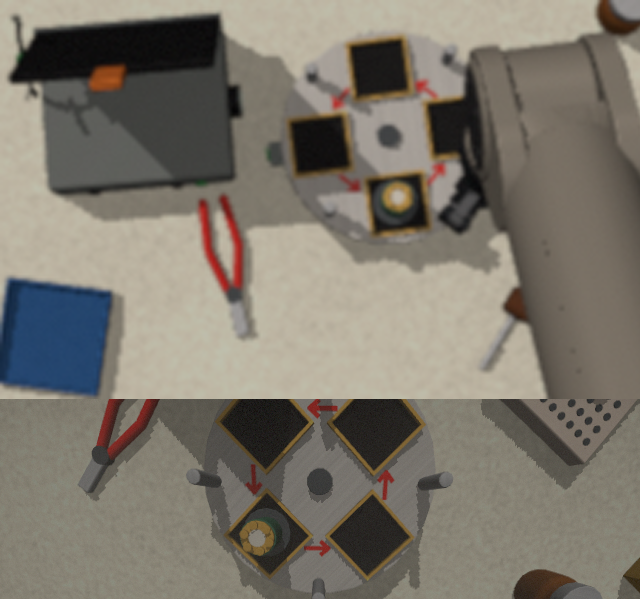

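The carousel is one detent on: nest0 with the green piece sits at the near side (wrist (270,134), head at (257,139)), with no change elsewhere. Next I pick it.

```bash
python3 - <<'E'
from h import *
c=cam("wrist")
p=pt(c,(257,139),.091);print(p, "base", pt(c,(268,133),.044))
delta((p[0],p[1],.057))
E
```

```text
[ 0.5066 -0.0463  0.091 ] base [ 0.5081 -0.0466  0.044 ]
t 13.45 tcp [ 0.5136 -0.12    0.1952] psi 0.9135764788386811 tilt [-0.0012 -0.0018] F [-0.2037 -0.0297  0.1923] open 0.068151283442242
slide units(sum) [ 1.0841 -1.0056  2.7646]
```

play_rows:
  series:
    - {"grip": 0.2,"slide": [0.55,-0.5,0],"angular": [0,0,0]}
    - {"grip": 0.2,"slide": [0.53,-0.5,0.2],"angular": [0,0,0]}
    - {"grip": 0.2,"slide": [0,0,0.7],"angular": [0,0,0]}
    - {"grip": 0.2,"slide": [0,0,0.8],"angular": [0,0,0]}
    - {"grip": 0.2,"slide": [0,0,0.6],"angular": [0,0,0]}
    - {"grip": 0.2,"slide": [0,0,0.5],"angular": [0,0,0]}
    - {"grip": 0.2,"slide": [0,0,0],"angular": [0,0,0]}
    - {"grip": 1,"slide": [0,0,0],"angular": [0,0,0]}

```text
time: 14.45
tcp_pos: [0.5079, -0.0464, 0.0565]
orientation: [[0.611, 0.792, -0.001], [0.792, -0.611, 0.0], [-0.0, -0.001, -1.0]]
ft_force: [0.2, -0.3, -0.3]
opening: 0.0515
gripper_force: 0.0
```

play_rows:
  series:
    - {"grip": 1,"slide": [0,0,0],"angular": [0,0,0]}
    - {"grip": 1,"slide": [0,0,0],"angular": [0,0,0]}
    - {"grip": 1,"slide": [0,0,0],"angular": [0,0,0]}
    - {"grip": 1,"slide": [0,0,0],"angular": [0,0,0]}
    - {"grip": 1,"slide": [0,0,-0.2],"angular": [0,0,0]}
    - {"grip": 1,"slide": [0,0,-0.6],"angular": [0,0,0]}
    - {"grip": 1,"slide": [0,0,-0.9],"angular": [0,0,0]}
    - {"grip": 1,"slide": [0,0,-0.9],"angular": [0,0,0]}

```text
time: 15.45
tcp_pos: [0.5075, -0.0467, 0.1881]
orientation: [[0.611, 0.792, -0.001], [0.792, -0.611, 0.0], [-0.0, -0.001, -1.0]]
ft_force: [1.0, 0.2, -2.0]
opening: 0.0284
gripper_force: 59.4
```

```bash
python3 - <<'E'
from h import *
delta((.372,.301,.19))
c=cam("top")
# tray interior from the top picture: outer rim corners re-read, full picture px
for p in [(223,219),(261,221),(257,259),(219,257)]: print(pt(c,p,.014))
E
```

```text
t 15.45 tcp [ 0.5075 -0.0467  0.1881] psi 0.9139448401524422 tilt [-0.0002 -0.0005] F [ 0.9937  0.1881 -2.0067] open 0.02838644173094444
slide units(sum) [ 3.8523 -6.3923 -0.0345]
[0.4305 0.3508 0.014 ]
[0.4232 0.2382 0.014 ]
[0.3123 0.25   0.014 ]
[0.3192 0.3619 0.014 ]
```

play_rows:
  series:
    - {"grip": 1,"slide": [0.2,-0.3,0],"angular": [0,0,0]}
    - {"grip": 1,"slide": [0.5,-0.85,0],"angular": [0,0,0]}
    - {"grip": 1,"slide": [0.55,-0.9,0],"angular": [0,0,0]}
    - {"grip": 1,"slide": [0.55,-0.9,0],"angular": [0,0,0]}
    - {"grip": 1,"slide": [0.55,-0.9,0],"angular": [0,0,0]}
    - {"grip": 1,"slide": [0.55,-0.9,0],"angular": [0,0,0]}
    - {"grip": 1,"slide": [0.55,-0.9,0],"angular": [0,0,0]}
    - {"grip": 1,"slide": [0.4,-0.74,0],"angular": [0,0,0]}

```text
time: 16.45
tcp_pos: [0.3703, 0.3026, 0.1858]
orientation: [[0.609, 0.793, -0.001], [0.793, -0.609, -0.0], [-0.001, -0.001, -1.0]]
ft_force: [0.3, 0.2, -2.0]
opening: 0.0283
gripper_force: 59.5
```

play_rows:
  series:
    - {"grip": 1,"slide": [0,0,0],"angular": [0,0,0]}
    - {"grip": 1,"slide": [0,0,0],"angular": [0,0,0]}

```text
time: 16.7
tcp_pos: [0.3719, 0.3, 0.1857]
orientation: [[0.61, 0.792, -0.001], [0.792, -0.61, -0.002], [-0.002, -0.0, -1.0]]
ft_force: [-0.0, -0.2, -2.1]
opening: 0.0282
gripper_force: 59.6
```

```bash
python3 - <<'E'
from h import *
delta((.371,.300,.0255))
c,im=snap("wrist","w7")
# blue tray mask in the wrist picture
hsv=cv2.cvtColor(np.ascontiguousarray(im),cv2.COLOR_BGR2HSV)
m=cv2.inRange(hsv,(100,90,30),(125,255,255))
n,l,s,ct=cv2.connectedComponentsWithStats(m)
print([(s[i],ct[i]) for i in range(1,n) if s[i][4]>300]); print(proj(c,[[.371,.3,.004]]))
E
```

```text
t 16.7 tcp [0.3719 0.3    0.1857] psi 0.9145019908312026 tilt [-0.0021 -0.    ] F [-0.0282 -0.1921 -2.0666] open 0.028191546011234914
slide units(sum) [-0.0044 -0.0135  3.2041]
[(array([ 248,  102,  137,  121, 8953], dtype=int32), array([318.3802, 168.0775])), (array([ 162,  210,   91,   84, 4109], dtype=int32), array([207.9929, 252.4118]))]
[[318.4008 181.1715]]
```

View pics/w7.png

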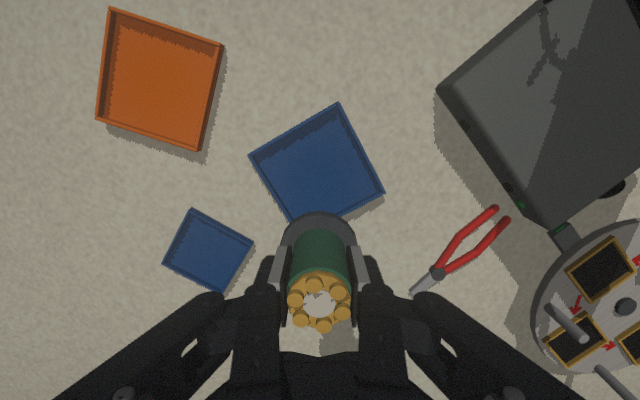

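The piece is held, and the large blue tray is centred near (317,175), within 4 mm of the target. I lower it.

play_rows:
  series:
    - {"grip": 1,"slide": [0.05,0,0.5],"angular": [0,0,0]}
    - {"grip": 1,"slide": [0,0,0.8],"angular": [0,0,0]}
    - {"grip": 1,"slide": [0,0,0.8],"angular": [0,0,0]}
    - {"grip": 1,"slide": [0,0,0.6],"angular": [0,0,0]}
    - {"grip": 1,"slide": [0,0,0.3],"angular": [0,0,0]}
    - {"grip": 1,"slide": [0,0,0.16],"angular": [0,0,0]}
    - {"grip": 1,"slide": [0,0,0.04],"angular": [0,0,0]}
    - {"grip": 1,"slide": [0,0,0],"angular": [0,0,0]}

```text
time: 17.75
tcp_pos: [0.3747, 0.3031, 0.0272]
orientation: [[0.611, 0.792, 0.001], [0.792, -0.611, 0.001], [0.001, 0.0, -1.0]]
ft_force: [-0.2, 0.3, -1.5]
opening: 0.0283
gripper_force: 59.6
```

play_rows:
  series:
    - {"grip": 1,"slide": [0,0,0.05],"angular": [0,0,0]}
    - {"grip": 1,"slide": [0,0,0.03],"angular": [0,0,0]}
    - {"grip": 1,"slide": [0,0,0],"angular": [0,0,0]}

```text
time: 18.12
tcp_pos: [0.3749, 0.3034, 0.0255]
orientation: [[0.611, 0.792, 0.004], [0.792, -0.611, -0.001], [0.002, 0.003, -1.0]]
ft_force: [-5.9, -8.3, 34.6]
opening: 0.0283
gripper_force: 63.6
```

play_rows:
  series:
    - {"grip": 1,"slide": [0,0,-0.03],"angular": [0,0,0]}
    - {"grip": 0.3,"slide": [0,0,0],"angular": [0,0,0]}
    - {"grip": 0.3,"slide": [0,0,0],"angular": [0,0,0]}
    - {"grip": 0.3,"slide": [0,0,0],"angular": [0,0,0]}
    - {"grip": 0.3,"slide": [0,0,-0.5],"angular": [0,0,0]}
    - {"grip": 0.3,"slide": [0,0,-0.9],"angular": [0,0,0]}
    - {"grip": 0.3,"slide": [0,0,-1],"angular": [0,0,0]}
    - {"grip": 0.3,"slide": [0,0,-1],"angular": [0,0,0]}

```text
time: 19.12
tcp_pos: [0.3739, 0.3026, 0.1953]
orientation: [[0.611, 0.792, -0.001], [0.792, -0.611, -0.0], [-0.001, -0.0, -1.0]]
ft_force: [0.8, 0.2, 0.3]
opening: 0.0599
gripper_force: 0.0
```

play_rows:
  series:
    - {"grip": 0.2,"slide": [-0.47,0.81,-0.2],"angular": [0,0,0]}
    - {"grip": 0.2,"slide": [-0.47,0.81,-0.2],"angular": [0,0,0]}
    - {"grip": 0.2,"slide": [-0.47,0.81,-0.2],"angular": [0,0,0]}
    - {"grip": 0.2,"slide": [-0.47,0.81,-0.2],"angular": [0,0,0]}
    - {"grip": 0.2,"slide": [-0.47,0.81,-0.2],"angular": [0,0,0]}
    - {"grip": 0.2,"slide": [-0.47,0.81,0],"angular": [0,0,0]}
    - {"grip": 0.2,"slide": [-0.47,0.81,0],"angular": [0,0,0]}

```text
time: 20.0
tcp_pos: [0.4985, -0.0021, 0.2441]
orientation: [[0.611, 0.792, 0.0], [0.792, -0.611, -0.0], [-0.0, 0.0, -1.0]]
ft_force: [0.4, 0.8, 0.8]
opening: 0.068
gripper_force: 0.0
```

play_rows:
  series:
    - {"grip": 0.2,"slide": [-0.85,0.53,0],"angular": [0,0,0]}
    - {"grip": 0.2,"slide": [-0.85,0.53,0],"angular": [0,0,0]}
    - {"grip": 0.2,"slide": [-0.85,0.53,0],"angular": [0,0,0]}
    - {"grip": 0.2,"slide": [-0.85,0.53,0],"angular": [0,0,0]}
    - {"grip": 0.2,"slide": [-0.85,0.53,0],"angular": [0,0,0]}
    - {"grip": 0.2,"slide": [-0.85,0.53,0],"angular": [0,0,0]}
    - {"grip": 0.2,"slide": [0,0,0],"angular": [0,0,0]}
    - {"grip": 0.2,"slide": [0,0,0],"angular": [0,0,0]}

```text
time: 21.0
tcp_pos: [0.4683, -0.299, 0.2437]
orientation: [[0.611, 0.792, -0.0], [0.792, -0.611, 0.001], [0.001, -0.001, -1.0]]
ft_force: [-0.2, 0.1, 0.3]
opening: 0.0684
gripper_force: 0.0
```

```bash
cat >> h.py <<'E'
PX=[[.569,-.345,.055],[.4996,-.286,.055],[.4615,-.374,.055],[.381,-.317,.055]]
def pieces(im,c,guess=PX):
    """refine head centres: silver is low-saturation/bright inside brown surroundings; list brown blobs and head guesses"""
    hsv=cv2.cvtColor(np.ascontiguousarray(im),cv2.COLOR_BGR2HSV)
    m=cv2.inRange(hsv,(3,90,25),(16,255,160)); m=cv2.morphologyEx(m,cv2.MORPH_CLOSE,np.ones((3,3)))
    n,l,s,ct=cv2.connectedComponentsWithStats(m)
    for i in range(1,n):
        if s[i][4]>40: print("brown",s[i],ct[i].round(1),pt(c,ct[i],.035))
    print("pred",proj(c,guess).round(1).tolist())
E
python3 - <<'E'
from h import *
c,im=snap("wrist","w8")
delta((.5,-.286,.02)); pieces(im,c)
E
```

```text
t 21.05 tcp [ 0.4686 -0.2983  0.2438] psi 0.9153899740577891 tilt [ 0.0006 -0.0007] F [0.6062 0.067  0.9725] open 0.068254825800931
slide units(sum) [0.5743 0.3513 4.4771]
brown [457   6  44  57 941] [473.3  38.6] [ 0.6896 -0.2807  0.035 ]
brown [586  16  27  16 118] [599.8  23.5] [ 0.811  -0.3498  0.035 ]
brown [614  33  17  11  55] [623.3  38.1] [ 0.8277 -0.3794  0.035 ]
brown [200 112  24  24 478] [211.5 123.3] [ 0.4086 -0.1756  0.035 ]
brown [321 136  26  22 106] [330.8 141.8] [ 0.5034 -0.2755  0.035 ]
brown [395 141  28  23 196] [405.5 147.7] [ 0.5683 -0.3339  0.035 ]
brown [340 209  25  22 262] [350.4 216.7] [ 0.4673 -0.3641  0.035 ]
brown [263 211  25  26 257] [276.2 219.4] [ 0.3917 -0.3104  0.035 ]
pred [[416.4, 157.7], [334.5, 153.6], [353.0, 231.5], [270.7, 234.6]]
```

View pics/w8.png

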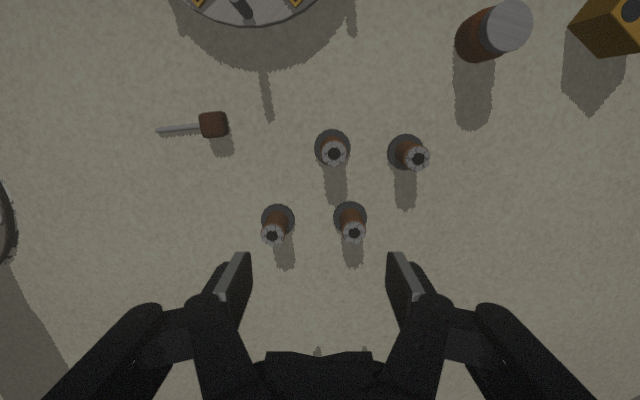

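Heads are at (418,158), (334,153), (354,232), (272,235), undisturbed. I pick piece0 first. The viewing allowance is used up, so from here I check by code.

play_rows:
  series:
    - {"grip": 0.2,"slide": [0.24,0.8,0.6],"angular": [0,0,0]}
    - {"grip": 0.2,"slide": [0.24,0.8,0.6],"angular": [0,0,0]}
    - {"grip": 0.2,"slide": [0,0.59,0.6],"angular": [0,0,0]}
    - {"grip": 0.2,"slide": [0,0,0.9],"angular": [0,0,0]}
    - {"grip": 0.2,"slide": [0,0,0.8],"angular": [0,0,0]}
    - {"grip": 0.2,"slide": [0,0,0.6],"angular": [0,0,0]}
    - {"grip": 0.2,"slide": [0,0,0.36],"angular": [0,0,0]}
    - {"grip": 0.2,"slide": [0,0,0],"angular": [0,0,0]}

```text
time: 22.05
tcp_pos: [0.5694, -0.3461, 0.0202]
orientation: [[0.61, 0.793, -0.002], [0.793, -0.61, 0.001], [0.0, -0.002, -1.0]]
ft_force: [-0.1, -0.0, -0.3]
opening: 0.0685
gripper_force: 0.0
```

play_rows:
  series:
    - {"grip": 1,"slide": [0,0,0],"angular": [0,0,0]}
    - {"grip": 1,"slide": [0,0,0],"angular": [0,0,0]}
    - {"grip": 1,"slide": [0,0,0],"angular": [0,0,0]}
    - {"grip": 1,"slide": [0,0,0],"angular": [0,0,0]}
    - {"grip": 1,"slide": [0,0,-0.3],"angular": [0,0,0]}
    - {"grip": 1,"slide": [0,0,-0.9],"angular": [0,0,0]}
    - {"grip": 1,"slide": [0,0,-1],"angular": [0,0,0]}
    - {"grip": 1,"slide": [0,0,-1],"angular": [0,0,0]}

```text
time: 23.05
tcp_pos: [0.5693, -0.3473, 0.1833]
orientation: [[0.611, 0.792, -0.0], [0.792, -0.611, 0.0], [0.0, -0.0, -1.0]]
ft_force: [0.1, -0.1, -1.7]
opening: 0.0283
gripper_force: 59.4
```

```bash
cat >> h.py <<'E'
def top_check():
    """top-view template match of waiting pieces and the done piece against the first picture"""
    ref=cv2.imread("pics/top0.png"); now=viewer.snapshot("top")[:,:,::-1].copy(); c=cam("top")
    t=ref[226:241,444:462]
    r=cv2.matchTemplate(now,t,cv2.TM_CCOEFF_NORMED); out=[]
    for _ in range(8):
        _,v,_,p=cv2.minMaxLoc(r)
        if v<.6: break
        px=(p[0]+453-444,p[1]+233-226); out.append((round(v,2),px,pt(c,(px[0]+1.5,px[1]),.055)[:2].round(3).tolist()))
        cv2.circle(r,p,8,-1,-1)
    for o in out: print(o)
    cv2.imwrite("pics/topnow.png",now)
E
python3 - <<'E'
from h import *
delta((.6457,-.0345,.19))
top_check()
E
```

```text
t 23.05 tcp [ 0.5693 -0.3473  0.1833] psi 0.9138306555478996 tilt [ 0.     -0.0001] F [ 0.1277 -0.0575 -1.7077] open 0.028346692175767213
slide units(sum) [ 5.8882 -2.6107 -0.1346]
(1.0, (453, 233), [0.381, -0.315])
(0.92, (472, 205), [0.459, -0.371])
(0.87, (440, 193), [0.495, -0.282])
(0.65, (460, 136), [0.658, -0.344])
(0.64, (405, 227), [0.4, -0.181])
(0.63, (50, 333), [0.112, 0.827])
(0.63, (116, 42), [0.958, 0.659])
(0.62, (365, 362), [0.028, -0.061])
```

play_rows:
  series:
    - {"grip": 1,"slide": [0.49,-0.21,0],"angular": [0,0,0]}
    - {"grip": 1,"slide": [0.9,-0.4,0],"angular": [0,0,0]}
    - {"grip": 1,"slide": [0.9,-0.4,0],"angular": [0,0,0]}
    - {"grip": 1,"slide": [0.9,-0.4,0],"angular": [0,0,0]}
    - {"grip": 1,"slide": [0.9,-0.4,0],"angular": [0,0,0]}
    - {"grip": 1,"slide": [0.9,-0.4,0],"angular": [0,0,0]}
    - {"grip": 1,"slide": [0.9,-0.4,0],"angular": [0,0,0]}
    - {"grip": 1,"slide": [0,0,0],"angular": [0,0,0]}

```text
time: 24.1
tcp_pos: [0.6465, -0.0277, 0.182]
orientation: [[0.604, 0.797, 0.001], [0.797, -0.604, 0.003], [0.004, -0.001, -1.0]]
ft_force: [-0.5, -0.7, -1.9]
opening: 0.0283
gripper_force: 59.5
```

```bash
python3 - <<'E'
from h import *
delta((.6457,-.0345,.058))
E
```

```text
t 24.1 tcp [ 0.6465 -0.0277  0.182 ] psi 0.9223210400418553 tilt [ 0.0036 -0.0011] F [-0.5403 -0.6523 -1.9272] open 0.028261047337811887
slide units(sum) [-0.1271  0.0714  2.4804]
```

play_rows:
  series:
    - {"grip": 1,"slide": [0,0,0.6],"angular": [0,0,0]}
    - {"grip": 1,"slide": [0,0,0.4],"angular": [0,0,0]}
    - {"grip": 1,"slide": [0,0,0],"angular": [0,0,0]}
    - {"grip": 1,"slide": [0,0,0],"angular": [0,0,0]}

```text
time: 24.6
tcp_pos: [0.6467, -0.0348, 0.1318]
orientation: [[0.611, 0.792, 0.001], [0.792, -0.611, 0.0], [0.001, 0.001, -1.0]]
ft_force: [0.2, -0.4, -1.5]
opening: 0.0282
gripper_force: 59.5
```

```bash
cat >> h.py <<'E'
def nests():
    """wrist view: nest centres from brass-rimmed black floors, compared with prediction"""
    c=cam("wrist"); im=np.ascontiguousarray(viewer.snapshot("wrist")[:,:,::-1]); cv2.imwrite("pics/nest.png",im)
    hsv=cv2.cvtColor(im,cv2.COLOR_BGR2HSV)
    m=cv2.inRange(hsv,(14,90,80),(30,255,255))
    cs,h=cv2.findContours(cv2.morphologyEx(m,cv2.MORPH_CLOSE,np.ones((3,3))),cv2.RETR_EXTERNAL,cv2.CHAIN_APPROX_NONE)
    for k in cs:
        if cv2.contourArea(k)>400:
            r=cv2.minAreaRect(k); P=pt(c,r[0],.042); v=cv2.boxPoints(r); a=pt(c,v[0],.042);b=pt(c,v[1],.042);e=b-a
            print("rim",np.round(r[0],1),np.round(r[1],1),P[:2],"side",np.linalg.norm(e),"ang",np.arctan2(e[1],e[0])%(np.pi/2))
E
python3 - <<'E'
from h import *
delta((.6457,-.0345,.058)); nests()
E
```

```text
t 24.6 tcp [ 0.6467 -0.0348  0.1318] psi 0.9133249591752489 tilt [0.0006 0.0007] F [ 0.2324 -0.3842 -1.4638] open 0.028188724452059676
slide units(sum) [-0.0078 -0.0203  1.4762]
rim [633.2 314.2] [61.1 55.4] [ 0.8233 -0.3111] side 0.051185877590959425 ang 0.489519206319448
rim [199.1 286.2] [37.9 81.5] [ 0.5158 -0.0276] side 0.07603441740901279 ang 1.175751989971874
rim [319.  256.7] [63.1 61.5] [ 0.6194 -0.0698] side 0.059470701596967816 ang 0.8654271294309867
rim [315.8 206.2] [76.4 75.7] [ 0.6455 -0.0318] side 0.0617086853334081 ang 0.12446682106376449
rim [196.4 204.4] [80.  71.3] [0.5692 0.0292] side 0.06287562014615407 ang 0.11522861027167826
```

play_rows:
  series:
    - {"grip": 1,"slide": [0.016,-0.04,0.3],"angular": [0,0,0]}
    - {"grip": 1,"slide": [0,0,0.5],"angular": [0,0,0]}
    - {"grip": 1,"slide": [0,0,0.4],"angular": [0,0,0]}
    - {"grip": 1,"slide": [0,0,0.22],"angular": [0,0,0]}
    - {"grip": 1,"slide": [0,0,0.04],"angular": [0,0,0]}
    - {"grip": 1,"slide": [0,0,0.02],"angular": [0,0,0]}
    - {"grip": 1,"slide": [0,0,0],"angular": [0,0,0]}
    - {"grip": 1,"slide": [0,0,0],"angular": [0,0,0]}

```text
time: 25.65
tcp_pos: [0.6446, -0.0327, 0.0587]
orientation: [[0.611, 0.792, -0.001], [0.792, -0.611, -0.001], [-0.002, -0.0, -1.0]]
ft_force: [-7.8, -0.7, 14.0]
opening: 0.0287
gripper_force: 61.2
```

play_rows:
  series:
    - {"grip": 1,"slide": [0,0,-0.16],"angular": [0,0,0]}
    - {"grip": 1,"slide": [-0.03,-0.04,0],"angular": [0,0,0]}
    - {"grip": 1,"slide": [0,0,0],"angular": [0,0,0]}
    - {"grip": 1,"slide": [0,0,0.1],"angular": [0,0,0]}
    - {"grip": 1,"slide": [0,0,0.05],"angular": [0,0,0]}
    - {"grip": 1,"slide": [0,0,0],"angular": [0,0,0]}

```text
time: 26.4
tcp_pos: [0.6426, -0.0327, 0.0587]
orientation: [[0.611, 0.792, -0.0], [0.792, -0.611, -0.001], [-0.001, 0.0, -1.0]]
ft_force: [-4.9, -1.5, 12.3]
opening: 0.0284
gripper_force: 61.0
```

play_rows:
  series:
    - {"grip": 0.3,"slide": [0,0,0],"angular": [0,0,0]}
    - {"grip": 0.3,"slide": [0,0,0],"angular": [0,0,0]}
    - {"grip": 0.3,"slide": [0,0,0],"angular": [0,0,0]}
    - {"grip": 0.3,"slide": [0,0,-0.6],"angular": [0,0,0]}
    - {"grip": 0.3,"slide": [0,0,-1],"angular": [0,0,0]}
    - {"grip": 0.3,"slide": [-0.5,0,-1],"angular": [0,0,0]}
    - {"grip": 0.3,"slide": [-1,0,0],"angular": [0,0,0]}
    - {"grip": 0.3,"slide": [0,0,0],"angular": [0,0,0]}

```text
time: 27.4
tcp_pos: [0.5949, -0.0969, 0.1877]
orientation: [[0.616, 0.788, -0.001], [0.788, -0.616, -0.003], [-0.003, 0.001, -1.0]]
ft_force: [0.3, 0.1, -1.7]
opening: 0.06
gripper_force: 0.0
```

```bash
cat >> h.py <<'E'
def heads(pred, zs=.055):
    """wrist: match the silver head template (from w8) at the scale given by range; pred rough world points"""
    c=cam("wrist"); im=np.ascontiguousarray(viewer.snapshot("wrist")[:,:,::-1]); cv2.imwrite("pics/heads.png",im)
    w=cv2.imread("pics/w8.png")[140:168,320:348]; r0=.244+.1425-.055
    for X in pred:
        s=r0/(c[2][2,3]-X[2]); t=cv2.resize(w,None,fx=s,fy=s)
        p=proj(c,X)[0].astype(int); b=int(60*s)
        y0,x0=max(p[1]-b,0),max(p[0]-b,0); roi=im[y0:p[1]+b,x0:p[0]+b]
        if min(roi.shape[:2])<=t.shape[0]: print("out of view",p);continue
        _,v,_,q=cv2.minMaxLoc(cv2.matchTemplate(roi,t,cv2.TM_CCOEFF_NORMED))
        u=(x0+q[0]+(334-320+.5)*s-.5,y0+q[1]+(153-140+.5)*s-.5)
        print("head",round(v,2),np.round(u,1),"pred",p,"world",pt(c,u,X[2]))
E
python3 - <<'E'
from h import *
delta((.5,-.286,.24))
heads([[.6426,-.0327,.091]]);nests()
E
```

```text
t 27.4 tcp [ 0.5949 -0.0969  0.1877] psi 0.9076261988615172 tilt [-0.0033  0.0011] F [ 0.3186  0.0996 -1.6827] open 0.05999746272121593
slide units(sum) [-4.1516  0.8335 -1.0321]
head 0.75 [315.6 103.2] pred [316 105] world [ 0.6429 -0.0312  0.091 ]
rim [623.4 228.5] [75.2 58.1] [ 0.8301 -0.3314] side 0.057590197770535055 ang 0.5439215933765617
rim [318.8 207.8] [61.5 60.8] [ 0.584  -0.1093] side 0.06186601108185834 ang 0.1292100110430634
rim [222.5 206.8] [63.6 58.5] [ 0.5075 -0.0485] side 0.063263041760096 ang 0.11709626873967253
rim [320.  104.5] [70. 70.] [ 0.6461 -0.0313] side 0.061401916167914135 ang 0.08231695171586442
rim [212.4 104. ] [73.8 66.9] [0.5688 0.03  ] side 0.061980807637778836 ang 0.055435635859166166
```

Piece0 stands in its nest: head at (0.643,-0.031), nest centre (0.646,-0.031). Next is piece1.

play_rows:
  series:
    - {"grip": 0.2,"slide": [-0.83,0.166,0],"angular": [0,0,0]}
    - {"grip": 0.2,"slide": [-0.83,0.166,0],"angular": [0,0,0]}
    - {"grip": 0.2,"slide": [-0.83,0.166,0],"angular": [0,0,0]}
    - {"grip": 0.2,"slide": [-0.83,0.166,0],"angular": [0,0,0]}
    - {"grip": 0.2,"slide": [-0.83,0.166,-0.3],"angular": [0,0,0]}
    - {"grip": 0.2,"slide": [0,0,-0.3],"angular": [0,0,0]}
    - {"grip": 0.2,"slide": [0,0,0],"angular": [0,0,0]}
    - {"grip": 0.2,"slide": [0,0,0],"angular": [0,0,0]}

```text
time: 28.5
tcp_pos: [0.5038, -0.2797, 0.2171]
orientation: [[0.608, 0.794, -0.0], [0.794, -0.608, 0.001], [0.001, -0.001, -1.0]]
ft_force: [0.3, -0.4, -0.5]
opening: 0.0679
gripper_force: 0.0
```

```bash
python3 - <<'E'
from h import *
heads(PX[1:])
delta((.4996,-.286,.0205))
E
```

```text
head 0.81 [319.3 192.2] pred [319 192] world [ 0.4996 -0.2854  0.055 ]
head 0.53 [342.3 272.2] pred [339 270] world [ 0.4624 -0.3776  0.055 ]
head 0.4 [254.3 275.2] pred [254 273] world [ 0.3791 -0.3189  0.055 ]
t 28.55 tcp [ 0.5036 -0.2799  0.2169] psi 0.9167778397098144 tilt [ 0.0005 -0.001 ] F [-0.3324 -0.7648  0.4242] open 0.06787387533546758
slide units(sum) [-0.1476  0.016   3.9282]
```

play_rows:
  series:
    - {"grip": 0.2,"slide": [-0.145,0.02,0.5],"angular": [0,0,0]}
    - {"grip": 0.2,"slide": [0,0,0.9],"angular": [0,0,0]}
    - {"grip": 0.2,"slide": [0,0,0.9],"angular": [0,0,0]}
    - {"grip": 0.2,"slide": [0,0,0.9],"angular": [0,0,0]}
    - {"grip": 0.2,"slide": [0,0,0.5],"angular": [0,0,0]}
    - {"grip": 0.2,"slide": [0,0,0.23],"angular": [0,0,0]}
    - {"grip": 0.2,"slide": [0,0,0],"angular": [0,0,0]}
    - {"grip": 1,"slide": [0,0,0],"angular": [0,0,0]}

```text
time: 29.55
tcp_pos: [0.5003, -0.2882, 0.0221]
orientation: [[0.61, 0.792, 0.002], [0.792, -0.61, -0.001], [0.0, 0.002, -1.0]]
ft_force: [0.5, -0.6, 0.0]
opening: 0.0516
gripper_force: 0.0
```

play_rows:
  series:
    - {"grip": 1,"slide": [0,0,0],"angular": [0,0,0]}
    - {"grip": 1,"slide": [0,0,0],"angular": [0,0,0]}
    - {"grip": 1,"slide": [0,0,0],"angular": [0,0,0]}
    - {"grip": 1,"slide": [0,0,-0.2],"angular": [0,0,0]}
    - {"grip": 1,"slide": [0,0,-0.8],"angular": [0,0,0]}
    - {"grip": 1,"slide": [0,0,-1],"angular": [0,0,0]}
    - {"grip": 1,"slide": [0,0,-1],"angular": [0,0,0]}
    - {"grip": 1,"slide": [0,0,-0.3],"angular": [0,0,0]}

```text
time: 30.55
tcp_pos: [0.5009, -0.2887, 0.19]
orientation: [[0.611, 0.792, 0.005], [0.792, -0.611, -0.003], [0.001, 0.006, -1.0]]
ft_force: [-0.3, -0.2, -2.8]
opening: 0.0284
gripper_force: 59.5
```

```bash
python3 - <<'E'
from h import *
delta((.5837,-.1100,.12))
top_check()
E
```

```text
t 30.55 tcp [ 0.5009 -0.2887  0.19  ] psi 0.9136844429758398 tilt [0.0008 0.0059] F [-0.348  -0.2135 -2.8048] open 0.028361457163580385
slide units(sum) [ 3.8396 -0.88    1.3986]
(1.0, (453, 233), [0.381, -0.315])
(0.67, (472, 205), [0.459, -0.371])
(0.65, (460, 136), [0.658, -0.344])
(0.64, (116, 42), [0.958, 0.659])
(0.64, (405, 227), [0.4, -0.181])
(0.63, (50, 333), [0.112, 0.827])
(0.63, (529, 151), [0.611, -0.537])
(0.6, (588, 361), [0.029, -0.667])
```

play_rows:
  series:
    - {"grip": 1,"slide": [0.5,-0.11,0],"angular": [0,0,0]}
    - {"grip": 1,"slide": [0.84,-0.19,0],"angular": [0,0,0]}
    - {"grip": 1,"slide": [0.9,-0.21,0],"angular": [0,0,0]}
    - {"grip": 1,"slide": [0.9,-0.21,0],"angular": [0,0,0]}
    - {"grip": 1,"slide": [0.7,-0.16,0],"angular": [0,0,0]}
    - {"grip": 1,"slide": [0,0,0.3],"angular": [0,0,0]}
    - {"grip": 1,"slide": [0,0,0.5],"angular": [0,0,0]}
    - {"grip": 1,"slide": [0,0,0.3],"angular": [0,0,0]}

```text
time: 31.6
tcp_pos: [0.5797, -0.1101, 0.1283]
orientation: [[0.611, 0.791, -0.004], [0.791, -0.611, 0.0], [-0.003, -0.003, -1.0]]
ft_force: [-1.1, -0.3, -1.7]
opening: 0.0283
gripper_force: 59.5
```

play_rows:
  series:
    - {"grip": 1,"slide": [0,0,0],"angular": [0,0,0]}
    - {"grip": 1,"slide": [0,0,0],"angular": [0,0,0]}

```text
time: 31.85
tcp_pos: [0.582, -0.1095, 0.1315]
orientation: [[0.611, 0.791, 0.001], [0.791, -0.611, -0.0], [0.0, 0.0, -1.0]]
ft_force: [-1.0, -0.7, -1.6]
opening: 0.0285
gripper_force: 59.5
```

```bash
python3 - <<'E'
from h import *
delta((.5837,-.1100,.060)); nests()
E
```

```text
t 31.85 tcp [ 0.582  -0.1095  0.1315] psi 0.9132490131889903 tilt [0.0003 0.0005] F [-0.9687 -0.724  -1.5668] open 0.02846567370107828
slide units(sum) [0.0125 0.0319 1.4293]
rim [324.2 255.7] [62.3 61.4] [ 0.5591 -0.1463] side 0.05855292210869299 ang 0.740346665719881
rim [321.3 206.8] [76.4 75.7] [ 0.5841 -0.1095] side 0.061487752189842114 ang 0.12759153813511734
rim [201.8 204.7] [80.3 71.7] [ 0.508  -0.0485] side 0.06291988757486669 ang 0.11892867582928465
rim [323.2  74.3] [90.8 91.4] [ 0.6463 -0.0309] side 0.06199766357462819 ang 0.05999204783762669
rim [186.4  73.6] [96.6 85.5] [0.569  0.0303] side 0.0621746637749231 ang 0.028563641682848785
```

play_rows:
  series:
    - {"grip": 1,"slide": [0.02,0.03,0.4],"angular": [0,0,0]}
    - {"grip": 1,"slide": [0,0,0.5],"angular": [0,0,0]}
    - {"grip": 1,"slide": [0,0,0.3],"angular": [0,0,0]}
    - {"grip": 1,"slide": [0,0,0.18],"angular": [0,0,0]}
    - {"grip": 1,"slide": [0,0,0.04],"angular": [0,0,0]}
    - {"grip": 1,"slide": [0,0,0],"angular": [0,0,0]}
    - {"grip": 1,"slide": [0,0,0.02],"angular": [0,0,0]}
    - {"grip": 1,"slide": [0,0,0],"angular": [0,0,0]}

```text
time: 32.9
tcp_pos: [0.5838, -0.1094, 0.0595]
orientation: [[0.611, 0.792, 0.001], [0.792, -0.611, -0.0], [0.0, 0.001, -1.0]]
ft_force: [-0.1, 0.0, -0.7]
opening: 0.0286
gripper_force: 59.5
```

play_rows:
  series:
    - {"grip": 1,"slide": [0,0,0.02],"angular": [0,0,0]}
    - {"grip": 1,"slide": [0,0,0.02],"angular": [0,0,0]}
    - {"grip": 1,"slide": [0,0,0],"angular": [0,0,0]}

```text
time: 33.28
tcp_pos: [0.5844, -0.1092, 0.0584]
orientation: [[0.61, 0.792, 0.002], [0.792, -0.61, -0.001], [0.001, 0.002, -1.0]]
ft_force: [-1.4, 0.0, 7.4]
opening: 0.0285
gripper_force: 60.4
```

Contact. I release, rise and go to piece2.

play_rows:
  series:
    - {"grip": 0.3,"slide": [0,0,0],"angular": [0,0,0]}
    - {"grip": 0.3,"slide": [0,0,0],"angular": [0,0,0]}
    - {"grip": 0.3,"slide": [0,0,0],"angular": [0,0,0]}
    - {"grip": 0.3,"slide": [0,0,-0.6],"angular": [0,0,0]}
    - {"grip": 0.3,"slide": [0,0,-1],"angular": [0,0,0]}
    - {"grip": 0.3,"slide": [-0.5,0,-1],"angular": [0,0,0]}
    - {"grip": 0.2,"slide": [-0.9,0.2,-0.3],"angular": [0,0,0]}
    - {"grip": 0.2,"slide": [-0.9,0.2,-0.3],"angular": [0,0,0]}

```text
time: 34.28
tcp_pos: [0.5287, -0.2135, 0.2181]
orientation: [[0.61, 0.792, 0.001], [0.792, -0.61, -0.001], [0.0, 0.001, -1.0]]
ft_force: [0.0, 0.3, 0.3]
opening: 0.0683
gripper_force: 0.0
```

```bash
python3 - <<'E'
from h import *
delta((.4615,-.374,.22))
heads([[.5843,-.109,.091]]+PX[2:]); top_check()
E
```

```text
t 34.27 tcp [ 0.5287 -0.2135  0.2181] psi 0.9147081759239403 tilt [0.0001 0.0012] F [0.0107 0.3089 0.3092] open 0.06831275813452187
slide units(sum) [-3.3633  0.8922 -0.037 ]
head 0.66 [294.3  55.1] pred [294  59] world [ 0.5858 -0.1063  0.091 ]
head 0.42 [358.2 320.1] pred [355 318] world [ 0.4627 -0.3788  0.055 ]
head 0.39 [276.2 324.1] pred [275 320] world [ 0.3789 -0.3217  0.055 ]
(0.74, (453, 233), [0.381, -0.315])
(0.67, (494, 131), [0.67, -0.441])
(0.66, (527, 228), [0.393, -0.521])
(0.64, (405, 227), [0.4, -0.181])
(0.64, (364, 362), [0.028, -0.058])
(0.63, (50, 333), [0.112, 0.827])
(0.63, (116, 42), [0.958, 0.659])
(0.6, (588, 361), [0.029, -0.667])
```

play_rows:
  series:
    - {"grip": 0.2,"slide": [-0.84,0.22,0],"angular": [0,0,0]}
    - {"grip": 0.2,"slide": [-0.84,0.22,0],"angular": [0,0,0]}
    - {"grip": 0.2,"slide": [-0.84,0.22,0],"angular": [0,0,0]}
    - {"grip": 0.2,"slide": [-0.84,0.22,0],"angular": [0,0,0]}
    - {"grip": 0.2,"slide": [0,0,0],"angular": [0,0,0]}
    - {"grip": 0.2,"slide": [0,0,0],"angular": [0,0,0]}
    - {"grip": 0.2,"slide": [0,0,0],"angular": [0,0,0]}

```text
time: 35.25
tcp_pos: [0.4624, -0.3707, 0.217]
orientation: [[0.609, 0.793, 0.0], [0.793, -0.609, 0.001], [0.001, -0.0, -1.0]]
ft_force: [0.4, 0.6, -0.2]
opening: 0.0686
gripper_force: 0.0
```

```bash
python3 - <<'E'
from h import *
heads(PX[2:])
delta((.4615,-.374,.0215))
E
```

```text
head 0.79 [322.3 189.2] pred [320 188] world [ 0.4627 -0.3758  0.055 ]
head 0.51 [228.3 193.2] pred [226 192] world [ 0.3813 -0.3188  0.055 ]
t 35.3 tcp [ 0.4623 -0.3709  0.2171] psi 0.9163310366413224 tilt [ 0.0005 -0.0001] F [ 0.5217  0.1331 -0.0952] open 0.06841660253467653
slide units(sum) [-0.0606  0.0256  3.9114]
```

play_rows:
  series:
    - {"grip": 0.2,"slide": [-0.06,0.04,0.5],"angular": [0,0,0]}
    - {"grip": 0.2,"slide": [0,0,0.9],"angular": [0,0,0]}
    - {"grip": 0.2,"slide": [0,0,0.9],"angular": [0,0,0]}
    - {"grip": 0.2,"slide": [0,0,0.9],"angular": [0,0,0]}
    - {"grip": 0.2,"slide": [0,0,0.5],"angular": [0,0,0]}
    - {"grip": 0.2,"slide": [0,0,0.21],"angular": [0,0,0]}
    - {"grip": 0.2,"slide": [0,0,0],"angular": [0,0,0]}
    - {"grip": 1,"slide": [0,0,0],"angular": [0,0,0]}

```text
time: 36.3
tcp_pos: [0.4622, -0.3765, 0.0229]
orientation: [[0.611, 0.792, 0.002], [0.792, -0.611, -0.001], [0.0, 0.002, -1.0]]
ft_force: [1.1, -1.4, -0.9]
opening: 0.0517
gripper_force: 0.0
```

play_rows:
  series:
    - {"grip": 1,"slide": [0,0,0],"angular": [0,0,0]}
    - {"grip": 1,"slide": [0,0,0],"angular": [0,0,0]}
    - {"grip": 1,"slide": [0,0,0],"angular": [0,0,0]}
    - {"grip": 1,"slide": [0,0,-0.2],"angular": [0,0,0]}
    - {"grip": 1,"slide": [0,0,-0.8],"angular": [0,0,0]}
    - {"grip": 1,"slide": [0,0,-1],"angular": [0,0,0]}
    - {"grip": 1,"slide": [0,0,-1],"angular": [0,0,0]}
    - {"grip": 1,"slide": [0,0,-0.3],"angular": [0,0,0]}

```text
time: 37.3
tcp_pos: [0.4626, -0.3769, 0.1907]
orientation: [[0.611, 0.792, 0.005], [0.792, -0.611, -0.004], [-0.0, 0.006, -1.0]]
ft_force: [-0.4, -0.1, -1.8]
opening: 0.0283
gripper_force: 59.4
```

```bash
python3 - <<'E'
from h import *
delta((.5075,-.0482,.12))
E
```

```text
t 37.3 tcp [ 0.4626 -0.3769  0.1907] psi 0.9137103638192628 tilt [-0.0001  0.006 ] F [-0.3768 -0.1378 -1.8038] open 0.028263300497868717
slide units(sum) [ 5.7529 -3.313   1.3931]
```

play_rows:
  series:
    - {"grip": 1,"slide": [0.45,-0.26,0],"angular": [0,0,0]}
    - {"grip": 1,"slide": [0.88,-0.51,0],"angular": [0,0,0]}
    - {"grip": 1,"slide": [0.9,-0.52,0],"angular": [0,0,0]}
    - {"grip": 1,"slide": [0.9,-0.52,0],"angular": [0,0,0]}
    - {"grip": 1,"slide": [0.9,-0.52,0],"angular": [0,0,0]}
    - {"grip": 1,"slide": [0.9,-0.52,0],"angular": [0,0,0]}
    - {"grip": 1,"slide": [0.82,-0.46,0],"angular": [0,0,0]}
    - {"grip": 1,"slide": [0,0,0.3],"angular": [0,0,0]}

```text
time: 38.3
tcp_pos: [0.5064, -0.0426, 0.1721]
orientation: [[0.605, 0.796, 0.002], [0.796, -0.605, 0.002], [0.003, 0.001, -1.0]]
ft_force: [0.2, -1.0, -1.0]
opening: 0.0288
gripper_force: 59.5
```

play_rows:
  series:
    - {"grip": 1,"slide": [0,0,0.5],"angular": [0,0,0]}
    - {"grip": 1,"slide": [0,0,0.3],"angular": [0,0,0]}
    - {"grip": 1,"slide": [0,0,0],"angular": [0,0,0]}
    - {"grip": 1,"slide": [0,0,0],"angular": [0,0,0]}

```text
time: 38.8
tcp_pos: [0.506, -0.0476, 0.132]
orientation: [[0.611, 0.791, 0.001], [0.791, -0.611, -0.0], [0.0, 0.0, -1.0]]
ft_force: [0.0, 0.4, -0.9]
opening: 0.0282
gripper_force: 59.5
```

```bash
python3 - <<'E'
from h import *
delta((.5075,-.0482,.060)); nests()
E
```

```text
t 38.8 tcp [ 0.506  -0.0476  0.132 ] psi 0.9132368861375898 tilt [0.0004 0.0005] F [ 0.0036  0.3757 -0.8573] open 0.02824946441639967
slide units(sum) [0.0086 0.0299 1.4396]
rim [327.3 254.2] [59.9 52.6] [ 0.4859 -0.0852] side 0.04969938471317261 ang 0.6701010245758987
rim [438.9 208.3] [71.6 79.5] [ 0.5838 -0.1081] side 0.06152386618382665 ang 0.10268228027184159
rim [320.5 209. ] [75.7 75.7] [ 0.5064 -0.049 ] side 0.06188456099875343 ang 0.12854219103331696
rim [456.6  78.2] [85.7 95.3] [ 0.6459 -0.0298] side 0.06287590062974367 ang 0.0666650833344275
rim [321.   76.7] [91.2 90.4] [0.5681 0.0307] side 0.061709812403501006 ang 0.058210098177122346
```

play_rows:
  series:
    - {"grip": 1,"slide": [0,0.02,0.4],"angular": [0,0,0]}
    - {"grip": 1,"slide": [0,0,0.5],"angular": [0,0,0]}
    - {"grip": 1,"slide": [0,0,0.3],"angular": [0,0,0]}
    - {"grip": 1,"slide": [0,0,0.19],"angular": [0,0,0]}
    - {"grip": 1,"slide": [0,0,0.05],"angular": [0,0,0]}
    - {"grip": 1,"slide": [0,0,0.02],"angular": [0,0,0]}
    - {"grip": 1,"slide": [0,0,0.02],"angular": [0,0,0]}
    - {"grip": 1,"slide": [0,0,0],"angular": [0,0,0]}

```text
time: 39.85
tcp_pos: [0.507, -0.0479, 0.0589]
orientation: [[0.611, 0.792, 0.001], [0.792, -0.611, -0.001], [0.0, 0.001, -1.0]]
ft_force: [-3.3, 0.3, 7.5]
opening: 0.0279
gripper_force: 60.7
```

play_rows:
  series:
    - {"grip": 0.3,"slide": [0,0,0],"angular": [0,0,0]}
    - {"grip": 0.3,"slide": [0,0,0],"angular": [0,0,0]}
    - {"grip": 0.3,"slide": [0,0,0],"angular": [0,0,0]}
    - {"grip": 0.3,"slide": [0,0,-0.6],"angular": [0,0,0]}
    - {"grip": 0.3,"slide": [0,0,-1],"angular": [0,0,0]}
    - {"grip": 0.3,"slide": [-0.5,0,-1],"angular": [0,0,0]}
    - {"grip": 0.2,"slide": [-0.9,0.22,-0.3],"angular": [0,0,0]}
    - {"grip": 0.2,"slide": [-0.9,0.22,-0.3],"angular": [0,0,0]}

```text
time: 40.85
tcp_pos: [0.4533, -0.1535, 0.2187]
orientation: [[0.61, 0.792, 0.001], [0.792, -0.61, -0.001], [0.0, 0.001, -1.0]]
ft_force: [0.4, -1.4, -0.6]
opening: 0.0681
gripper_force: 0.0
```

play_rows:
  series:
    - {"grip": 0.2,"slide": [-0.85,0.2,0],"angular": [0,0,0]}
    - {"grip": 0.2,"slide": [-0.85,0.2,0],"angular": [0,0,0]}
    - {"grip": 0.2,"slide": [-0.85,0.2,0],"angular": [0,0,0]}
    - {"grip": 0.2,"slide": [-0.85,0.25,0],"angular": [0,0,0]}
    - {"grip": 0.2,"slide": [0,0,0],"angular": [0,0,0]}
    - {"grip": 0.2,"slide": [0,0,0],"angular": [0,0,0]}

```text
time: 41.6
tcp_pos: [0.3837, -0.3124, 0.2175]
orientation: [[0.611, 0.792, 0.0], [0.792, -0.611, 0.001], [0.0, -0.0, -1.0]]
ft_force: [-0.9, -0.0, -0.1]
opening: 0.0683
gripper_force: 0.0
```

```bash
python3 - <<'E'
from h import *
heads(PX[3:]); top_check()
delta((.381,-.317,.0215))
E
```

```text
head 0.79 [321.3 191.2] pred [319 190] world [ 0.3817 -0.3187  0.055 ]
(1.0, (453, 233), [0.381, -0.315])
(0.65, (460, 136), [0.658, -0.344])
(0.64, (405, 227), [0.4, -0.181])
(0.63, (116, 42), [0.958, 0.659])
(0.63, (50, 333), [0.112, 0.827])
(0.61, (365, 363), [0.025, -0.061])
(0.6, (588, 361), [0.029, -0.667])
t 41.7 tcp [ 0.3841 -0.3118  0.2176] psi 0.9159235451516894 tilt [ 0.0004 -0.    ] F [ 1.2871  0.4195 -1.181 ] open 0.06838878083397136
slide units(sum) [-0.1225  0.0141  3.9215]
```

play_rows:
  series:
    - {"grip": 0.2,"slide": [-0.13,0.04,0.5],"angular": [0,0,0]}
    - {"grip": 0.2,"slide": [0,0,0.9],"angular": [0,0,0]}
    - {"grip": 0.2,"slide": [0,0,0.9],"angular": [0,0,0]}
    - {"grip": 0.2,"slide": [0,0,0.9],"angular": [0,0,0]}
    - {"grip": 0.2,"slide": [0,0,0.5],"angular": [0,0,0]}
    - {"grip": 0.2,"slide": [0,0,0.22],"angular": [0,0,0]}
    - {"grip": 0.2,"slide": [0,0,0],"angular": [0,0,0]}
    - {"grip": 1,"slide": [0,0,0],"angular": [0,0,0]}

```text
time: 42.7
tcp_pos: [0.382, -0.3197, 0.0227]
orientation: [[0.61, 0.792, 0.002], [0.792, -0.61, -0.001], [0.0, 0.002, -1.0]]
ft_force: [-0.7, -0.6, -0.5]
opening: 0.0519
gripper_force: 0.0
```

play_rows:
  series:
    - {"grip": 1,"slide": [0,0,0],"angular": [0,0,0]}
    - {"grip": 1,"slide": [0,0,0],"angular": [0,0,0]}
    - {"grip": 1,"slide": [0,0,0],"angular": [0,0,0]}
    - {"grip": 1,"slide": [0,0,-0.2],"angular": [0,0,0]}
    - {"grip": 1,"slide": [0,0,-0.8],"angular": [0,0,0]}
    - {"grip": 1,"slide": [0,0,-1],"angular": [0,0,0]}
    - {"grip": 1,"slide": [0,0,-1],"angular": [0,0,0]}
    - {"grip": 1,"slide": [0,0,-0.4],"angular": [0,0,0]}

```text
time: 43.7
tcp_pos: [0.3822, -0.32, 0.1953]
orientation: [[0.611, 0.792, 0.004], [0.792, -0.611, -0.003], [-0.0, 0.005, -1.0]]
ft_force: [-0.0, -0.0, -2.3]
opening: 0.0287
gripper_force: 59.5
```

```bash
python3 - <<'E'
from h import *
delta((.50,-.12,.19))
delta((.5685,.0303,.19))
E
```

```text
t 43.7 tcp [ 0.3822 -0.32    0.1953] psi 0.9136836353393794 tilt [-0.0004  0.0051] F [-0.0219 -0.0335 -2.2569] open 0.028739547843149124
slide units(sum) [ 4.6071 -0.578   0.1009]
t 43.7 tcp [ 0.3822 -0.32    0.1953] psi 0.9136836353393794 tilt [-0.0004  0.0051] F [-0.0219 -0.0335 -2.2569] open 0.028739547843149124
slide units(sum) [ 7.824  -1.3294  0.0959]
```

play_rows:
  series:
    - {"grip": 1,"slide": [0.6,-0.1,0],"angular": [0,0,0]}
    - {"grip": 1,"slide": [0.9,-0.15,0],"angular": [0,0,0]}
    - {"grip": 1,"slide": [0.9,-0.15,0],"angular": [0,0,0]}
    - {"grip": 1,"slide": [0.9,-0.15,0],"angular": [0,0,0]}
    - {"grip": 1,"slide": [0.9,-0.15,0],"angular": [0,0,0]}
    - {"grip": 1,"slide": [0.9,-0.15,0],"angular": [0,0,0]}
    - {"grip": 1,"slide": [0.9,-0.15,0],"angular": [0,0,0]}
    - {"grip": 1,"slide": [0.9,-0.15,0],"angular": [0,0,0]}

```text
time: 44.7
tcp_pos: [0.5465, -0.01, 0.1922]
orientation: [[0.611, 0.792, 0.0], [0.792, -0.611, -0.0], [-0.0, 0.0, -1.0]]
ft_force: [-0.3, 0.1, -2.0]
opening: 0.0283
gripper_force: 59.5
```

play_rows:
  series:
    - {"grip": 1,"slide": [0.92,-0.18,0],"angular": [0,0,0]}
    - {"grip": 1,"slide": [0,0,0],"angular": [0,0,0.7]}
    - {"grip": 1,"slide": [0,0,0],"angular": [0,0,1]}
    - {"grip": 1,"slide": [0,0,0],"angular": [0,0,1]}
    - {"grip": 1,"slide": [0,0,0],"angular": [0,0,1]}
    - {"grip": 1,"slide": [0,0,0],"angular": [0,0,1]}
    - {"grip": 1,"slide": [0,0,0],"angular": [0,0,1]}
    - {"grip": 1,"slide": [0,0,0],"angular": [0,0,1]}

```text
time: 45.7
tcp_pos: [0.5668, 0.0307, 0.1921]
orientation: [[0.971, 0.238, -0.0], [0.238, -0.971, -0.0], [-0.0, 0.0, -1.0]]
ft_force: [0.5, 0.1, -2.3]
opening: 0.0284
gripper_force: 59.4
```

play_rows:
  series:
    - {"grip": 1,"slide": [0,0,0],"angular": [0,0,1]}
    - {"grip": 1,"slide": [0,0,0],"angular": [0,0,0.4]}
    - {"grip": 1,"slide": [0,0,0.5],"angular": [0,0,0]}
    - {"grip": 1,"slide": [0,0,0.4],"angular": [0,0,0]}
    - {"grip": 1,"slide": [0,0,0],"angular": [0,0,0]}
    - {"grip": 1,"slide": [0,0,0],"angular": [0,0,0]}

```text
time: 46.45
tcp_pos: [0.5677, 0.031, 0.1475]
orientation: [[0.995, 0.104, 0.001], [0.104, -0.995, 0.0], [0.001, -0.0, -1.0]]
ft_force: [0.7, 0.3, -1.3]
opening: 0.0284
gripper_force: 59.3
```

```bash
python3 - <<'E'
from h import *
delta((.5685,.0303,.06)); nests()
E
```

```text
t 46.45 tcp [0.5677 0.031  0.1475] psi 0.10409846026718612 tilt [ 0.0011 -0.0001] F [ 0.6963  0.3355 -1.3294] open 0.028372688466818573
slide units(sum) [0.0127 0.0152 1.7491]
rim [ 36.3 358.1] [25.5 24.6] [0.3546 0.3237] side 0.036041672550747944 ang 0.5876846252509385
rim [398.1 262.5] [67.5 52.2] [ 0.5159 -0.0473] side 0.05410850299900513 ang 0.07808920987295391
rim [322.3 254.3] [61.4 57.8] [0.5172 0.0237] side 0.05890294784727549 ang 1.5551019831497632
rim [322. 200.] [68. 74.] [0.5691 0.0295] side 0.06175541618183261 ang 0.10369647502268675
rim [482.5 197.5] [69. 81.] [ 0.5858 -0.1094] side 0.0698160534296956 ang 0.10941717966771636
rim [409.5 116. ] [80. 81.] [ 0.6461 -0.0324] side 0.06285190539864044 ang 0.11320131972806147
```

play_rows:
  series:
    - {"grip": 1,"slide": [0.02,0.02,0.5],"angular": [0,0,0]}
    - {"grip": 1,"slide": [0,0,0.6],"angular": [0,0,0]}
    - {"grip": 1,"slide": [0,0,0.4],"angular": [0,0,0]}
    - {"grip": 1,"slide": [0,0,0.2],"angular": [0,0,0]}
    - {"grip": 1,"slide": [0,0,0.05],"angular": [0,0,0]}
    - {"grip": 1,"slide": [0,0,0.02],"angular": [0,0,0]}
    - {"grip": 1,"slide": [0,0,0.02],"angular": [0,0,0]}
    - {"grip": 1,"slide": [0,0,0],"angular": [0,0,0]}

```text
time: 47.5
tcp_pos: [0.5698, 0.0302, 0.0588]
orientation: [[0.995, 0.103, 0.003], [0.103, -0.995, 0.0], [0.003, 0.0, -1.0]]
ft_force: [-1.0, -0.6, 5.2]
opening: 0.0282
gripper_force: 60.3
```

play_rows:
  series:
    - {"grip": 0.3,"slide": [0,0,0],"angular": [0,0,0]}
    - {"grip": 0.3,"slide": [0,0,0],"angular": [0,0,0]}
    - {"grip": 0.3,"slide": [0,0,0],"angular": [0,0,0]}
    - {"grip": 0.3,"slide": [0,0,-0.6],"angular": [0,0,0]}
    - {"grip": 0.3,"slide": [0,0,-1],"angular": [0,0,0]}
    - {"grip": 0.3,"slide": [0,0,-1],"angular": [0,0,0]}
    - {"grip": 0.5,"slide": [-0.7,0,0],"angular": [0,0,0]}
    - {"grip": 0.5,"slide": [-0.7,0,0],"angular": [0,0,0]}

```text
time: 48.5
tcp_pos: [0.4982, 0.0227, 0.1876]
orientation: [[0.995, 0.104, 0.001], [0.104, -0.995, 0.0], [0.001, 0.0, -1.0]]
ft_force: [0.3, -0.7, -0.3]
opening: 0.0425
gripper_force: 0.0
```

play_rows:
  series:
    - {"grip": 0.5,"slide": [0,0,0],"angular": [0,0,0.98]}
    - {"grip": 0.5,"slide": [0,0,0],"angular": [0,0,0.98]}
    - {"grip": 0.5,"slide": [0,0,0],"angular": [0,0,0.98]}
    - {"grip": 0.5,"slide": [0,0,0],"angular": [0,0,0.98]}
    - {"grip": 0.5,"slide": [0,0,0],"angular": [0,0,0.98]}
    - {"grip": 0.5,"slide": [0,0,0],"angular": [0,0,0.98]}
    - {"grip": 0.5,"slide": [0,0,0],"angular": [0,0,0.98]}
    - {"grip": 0.5,"slide": [0,0,0],"angular": [0,0,0.98]}

```text
time: 49.5
tcp_pos: [0.4986, 0.0227, 0.187]
orientation: [[0.775, -0.631, -0.0], [-0.631, -0.775, -0.0], [-0.0, 0.0, -1.0]]
ft_force: [-0.5, -0.2, -0.2]
opening: 0.0424
gripper_force: 0.0
```

play_rows:
  series:
    - {"grip": 0.5,"slide": [0,0,0],"angular": [0,0,0]}
    - {"grip": 0.5,"slide": [0,0,0],"angular": [0,0,0]}

```text
time: 49.75
tcp_pos: [0.4986, 0.0227, 0.187]
orientation: [[0.779, -0.627, -0.0], [-0.627, -0.779, -0.0], [-0.0, 0.0, -1.0]]
ft_force: [0.3, 0.2, -0.7]
opening: 0.0427
gripper_force: 0.0
```

```bash
python3 - <<'E'
from h import *
delta((.5001,.0215,.067))
heads([[.5698,.0302,.093],[.507,-.048,.093],[.5844,-.109,.093],[.643,-.032,.093]]); nests()
top_check()
E
```

```text
t 49.75 tcp [0.4986 0.0227 0.187 ] psi -0.6782260361231187 tilt [-0.      0.0001] F [ 0.2729  0.2336 -0.6602] open 0.04268509135952761
slide units(sum) [0.0387 0.0003 2.4005]
head 0.73 [254.8 142.4] pred [255 142] world [0.57   0.0307 0.093 ]
head 0.82 [381.8 143.4] pred [384 141] world [ 0.5072 -0.0458  0.093 ]
head 0.34 [411.8  18.4] pred [391  -1] world [ 0.5651 -0.1131  0.093 ]
head 0.39 [298.8  18.4] pred [251   2] world [ 0.6145 -0.0512  0.093 ]
rim [374.8 134.7] [65.8 69.3] [ 0.5066 -0.0498] side 0.06172467142090066 ang 0.10417370939724724
rim [268.8 135.1] [68.7 66.3] [0.5689 0.0278] side 0.06202280599293872 ang 0.08254323952688969
rim [378.  19.] [75.  79.2] [ 0.5837 -0.1091] side 0.06196121198325051 ang 0.0633750767497725
rim [264.3  19.7] [79.2 74.2] [ 0.644  -0.0334] side 0.06051692306227469 ang 0.009244952125558425
(0.65, (460, 136), [0.658, -0.344])
(0.64, (404, 227), [0.4, -0.178])
(0.63, (50, 333), [0.112, 0.827])
(0.63, (116, 42), [0.958, 0.659])
(0.61, (587, 361), [0.029, -0.665])
(0.6, (431, 249), [0.337, -0.252])
```

All four are seated. Now the last push.

play_rows:
  series:
    - {"grip": 0.5,"slide": [0.04,0,0],"angular": [0,0,0]}
    - {"grip": 0.5,"slide": [0,0,0.5],"angular": [0,0,0]}
    - {"grip": 0.5,"slide": [0,0,0.6],"angular": [0,0,0]}
    - {"grip": 0.5,"slide": [0,0,0.6],"angular": [0,0,0]}
    - {"grip": 0.5,"slide": [0,0,0.5],"angular": [0,0,0]}
    - {"grip": 0.5,"slide": [0,0,0.2],"angular": [0,0,0]}
    - {"grip": 0.72,"slide": [0,0,0],"angular": [0,0,0]}
    - {"grip": 0.72,"slide": [0,0,0],"angular": [0,0,0]}

```text
time: 50.9
tcp_pos: [0.501, 0.0215, 0.0679]
orientation: [[0.777, -0.629, 0.002], [-0.629, -0.777, 0.0], [0.001, -0.001, -1.0]]
ft_force: [-0.4, 0.3, -0.2]
opening: 0.0241
gripper_force: 0.0
```

play_rows:
  series:
    - {"grip": 0.72,"slide": [0.01,0.197,0],"angular": [0,0,-1]}
    - {"grip": 0.72,"slide": [0.01,0.197,0],"angular": [0,0,-1]}
    - {"grip": 0.72,"slide": [0.01,0.197,0],"angular": [0,0,-1]}
    - {"grip": 0.72,"slide": [0.01,0.197,0],"angular": [0,0,-1]}
    - {"grip": 0.72,"slide": [0.01,0.197,0],"angular": [0,0,-1]}
    - {"grip": 0.72,"slide": [0.01,0.197,0],"angular": [0,0,-1]}
    - {"grip": 0.72,"slide": [0.01,0.197,0],"angular": [0,0,-1]}
    - {"grip": 0.72,"slide": [0.01,0.197,0],"angular": [0,0,-1]}

```text
time: 51.9
tcp_pos: [0.4791, -0.052, 0.068]
orientation: [[0.992, 0.124, 0.001], [0.124, -0.992, 0.0], [0.001, -0.0, -1.0]]
ft_force: [-1.4, 2.3, 1.1]
opening: 0.0239
gripper_force: 1.0
```

play_rows:
  series:
    - {"grip": 0.72,"slide": [0.01,0.197,0],"angular": [0,0,-1]}
    - {"grip": 0.72,"slide": [0.01,0.197,0],"angular": [0,0,-1]}
    - {"grip": 0.72,"slide": [0.01,0.197,0],"angular": [0,0,-1]}
    - {"grip": 0.72,"slide": [0.01,0.197,0],"angular": [0,0,-1]}
    - {"grip": 0.72,"slide": [0.01,0.197,0],"angular": [0,0,-1]}
    - {"grip": 0.72,"slide": [0.01,0.197,0],"angular": [0,0,-1]}
    - {"grip": 0.72,"slide": [0.01,0.197,0],"angular": [0,0,-1]}
    - {"grip": 0.72,"slide": [0.01,0.197,0],"angular": [0,0,-1]}

```text
time: 52.9
tcp_pos: [0.5181, -0.1199, 0.0682]
orientation: [[0.604, 0.797, 0.002], [0.797, -0.604, -0.001], [0.0, 0.002, -1.0]]
ft_force: [0.0, 0.8, 0.2]
opening: 0.0239
gripper_force: 0.0
```

play_rows:
  series:
    - {"grip": 0.72,"slide": [0,0,0],"angular": [0,0,0]}
    - {"grip": 0.5,"slide": [0,0,0],"angular": [0,0,0]}
    - {"grip": 0.4,"slide": [0,0,0],"angular": [0,0,0]}
    - {"grip": 0.4,"slide": [0,0,-0.5],"angular": [0,0,0]}
    - {"grip": 0.4,"slide": [0,0,-0.9],"angular": [0,0,0]}
    - {"grip": 0.4,"slide": [0,0,-0.9],"angular": [0,0,0]}
    - {"grip": 0.4,"slide": [-0.5,0,-0.5],"angular": [0,0,0]}
    - {"grip": 0.4,"slide": [0,0,0],"angular": [0,0,0]}

```text
time: 53.9
tcp_pos: [0.5023, -0.1405, 0.2087]
orientation: [[0.608, 0.794, 0.003], [0.794, -0.608, -0.003], [-0.0, 0.004, -1.0]]
ft_force: [-0.5, 0.8, 0.1]
opening: 0.0512
gripper_force: 0.0
```

```bash
python3 - <<'E'
from h import *
delta((.5,-.12,.2))
heads([[.569,.029,.093],[.507,-.048,.093],[.5844,-.109,.093],[.645,-.032,.093]]); nests()
# tray piece and screen in the side view versus earlier
a=cv2.imread("pics/side4.png").astype(int); b=viewer.snapshot("side")[:,:,::-1].astype(int)
d=abs(a-b).max(2); print("screen area diff",(d[180:240,188:235]>40).sum(), "pliers",(d[230:260,290:350]>40).sum())
g=cv2.inRange(cv2.cvtColor(b.astype(np.uint8),cv2.COLOR_BGR2HSV),(60,60,25),(95,255,255)); n,l,s,ct=cv2.connectedComponentsWithStats(g)
print([(s[i].tolist(),ct[i].round(0).tolist()) for i in range(1,n) if s[i][4]>60]); c=cam("side"); print(proj(c,[[.3747,.3031,.03]]))
E
```

```text
t 53.9 tcp [ 0.5023 -0.1405  0.2087] psi 0.9166673419746908 tilt [-0.0005  0.0037] F [-0.4968  0.7701  0.0819] open 0.051200883713603984
slide units(sum) [ 0.2966 -0.2862  0.1731]
head 0.3 [261.1  30.8] pred [250 -27] world [ 0.5496 -0.006   0.093 ]
head 0.72 [252.1 111.8] pred [254 110] world [ 0.5044 -0.0474  0.093 ]
head 0.78 [372.1 112.8] pred [374 111] world [ 0.5825 -0.1085  0.093 ]
head 0.33 [323.1  16.8] pred [382 -24] world [ 0.5933 -0.0274  0.093 ]
rim [366.9 111.1] [63.5 66.5] [ 0.585  -0.1089] side 0.06185093497642558 ang 0.08632460507209419
rim [266.2 110.3] [66.5 63.2] [ 0.5068 -0.0481] side 0.061358931467731394 ang 0.07848780596693364
screen area diff 0 pliers 0
[([286, 299, 14, 16, 99], [291.0, 307.0])]
[[292.4751 304.315 ]]
```

play_rows:
  series:
    - {"grip": 0.4,"slide": [0.6,-0.4,-0.6],"angular": [0,0,0]}
    - {"grip": 0.4,"slide": [0.6,-0.4,-0.6],"angular": [0,0,0]}
    - {"grip": 0.4,"slide": [0,0,0],"angular": [0,0,0]}
    - {"grip": 0.4,"slide": [0,0,0],"angular": [0,0,0]}

```text
time: 54.55
tcp_pos: [0.5061, -0.067, 0.2658]
orientation: [[0.605, 0.796, -0.002], [0.796, -0.605, 0.0], [-0.001, -0.002, -1.0]]
ft_force: [-0.2, -1.1, -0.5]
opening: 0.051
gripper_force: 0.0
```

```bash
python3 - <<'E'
from h import *
heads([[.569,.029,.093],[.507,-.048,.093],[.5844,-.109,.093],[.645,-.032,.093]]); nests()
E
```

```text
head 0.67 [310.8  71.7] pred [310  68] world [0.5669 0.0266 0.093 ]
head 0.71 [306.8 169.7] pred [309 168] world [ 0.5042 -0.0475  0.093 ]
head 0.81 [399.8 170.7] pred [401 170] world [ 0.5826 -0.1084  0.093 ]
head 0.62 [407.8  71.7] pred [410  71] world [ 0.6424 -0.0303  0.093 ]
rim [310.8 160.2] [50.9 50.2] [ 0.5069 -0.049 ] side 0.0608901836374955 ang 0.11531506384141817
rim [397.7  74.1] [55.6 59.8] [ 0.6456 -0.0308] side 0.06292014697474717 ang 0.08263665066475759
rim [310.5  72.5] [58. 58.] [0.568  0.0302] side 0.06265858286622066 ang 0.07882495587339067
```

```bash
python3 -c "
from bench import close_job; print(close_job())"
```

```text
the job is handed in; nothing more can be done
None
```

The job is handed in at about 55 s of robot time: the screen is at about 60°, the carousel has gone two detents on, the green piece stands in the large blue tray, and all four waiting pieces stand in their own nests with one before the lens; the pliers showed no change, but I did not re-check the jar and graver afterwards.

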